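# Hold the spring clamp open over the freshly clad model wall

## Task

The glue on the model wall is spread: switch the glue warmer off by turning its dial anticlockwise all the way to the stop, then squeeze the handles of the orange spring clamp until its jaws gape fully, lift it off the rack and bring it down upright over the top edge of the wall at the red mark, one jaw on each side and neither the jaws nor the pivot touching the wall. Finish there, still holding the clamp squeezed open, ready to clamp; do not let go. Do not knock the wall over or shift it, and leave the grey clamp and everything else on the table where it is.

Things in the scene. Friction and masses are not known exactly. Their poses are not given: they have to be found in the camera images.
- dial (a joint): dial of the glue warmer, rad: 0 = off, at the anticlockwise stop; grows clockwise (seen from above) to 2.6. Starts between 0.7 and 1.3. Friction about 0.03 N m, stays where it is left, no spring
- dial_grip (a point): grip point of the dial, on its vertical axis. The dial is black: a disc of 48 mm with an upright bar grip on it, 46 mm long, 14 mm wide; the bar's top is 7 mm above this point and its foot (top of the disc) 23 mm below; x axis = along the bar, turning with the dial. The dial stands at the end of the warmer that faces the robot
- warmer: glue warmer, fixed: white flat box 220 x 130 x 45 mm (x, y, z) with a steel glue pot (70 mm wide, its top 94 mm above the table) standing on it, centred 52 mm to +x, and the dial 55 mm to -x; origin under its centre, x along its length. Left or right of the rack, it and the wall swap sides from start to start
- clamp: ORANGE spring clamp, like a big clothes peg, about 70 g, 24 mm wide in x, black rubber tips, sitting handles up, jaws down astride the rack's strip. Origin on the pivot axis; z up to the handles, x along the pivot (and strip), y = squeezing direction. Handles reach 47 mm above the pivot (52 mm squeezed), jaws 40 mm below (36 to 38 mm agape). The pivot pin (radius 5 mm) rests on the strip: an edge can enter 35 mm between the jaws
- clamp_grip (a point): point midway between the handles, 34 mm above the pivot: the height to squeeze at. Closed, the handles flare upward: 42 mm over their outsides here, 50 mm at their tops. Squeezed to the stop, their outer faces are parallel and 20 mm apart
- clamp_mouth (a point): point midway between the closed jaw ends, 40 mm below the pivot on the clamp's centre line (moves with clamp). Fully agape, the jaws are 28 mm apart inside at their ends, narrowing to 20 mm at the inner end of the 14 mm long rubber pads, and 45 mm over their outsides
- clamp_jaw_a (a joint): opening of the orange clamp's +y lever, rad: 0 = closed by its spring (4 mm between the jaws), 0.30 = stop, handles parallel and jaws fully agape. Each finger needs about 4 N to start and 9 N to reach the stop; a grip of 20 N or more holds it on the stop
- clamp_jaw_b (a joint): the same for its -y lever; the two are linked and always equal
- rack: clamp rack, fixed: wooden foot 200 x 70 x 18 mm with an upright aluminium strip 4 mm thick and 190 mm long along x, its top 75 mm above the table, no wider part above 48 mm; origin under its centre. The two clamps sit about 50 mm either side of its middle, and swap ends from start to start
- rack_top (a point): middle of the strip's top edge, 75 mm above the table
- wall: model house wall standing upright, 0.8 kg, loose on the table: panel 5 mm thick (7 mm at window frames and stones), 180 mm long, stone-clad, with two windows, in a wooden stand 190 x 90 mm whose cheeks end 42 mm above the table; the panel's top edge is 135 mm above the table. Origin under the stand's centre, x along the panel, y through its thickness
- wall_mark (a point): middle of the wall's straight top edge, on the edge, 135 mm above the table, at the red mark 26 mm wide on both faces; axes as wall
- spare: GREY spring clamp of the same shape and size on the rack: leave alone. Origin on its pivot
- bottle: brown bottle, 62 mm wide, 220 mm high: leave alone; origin under it
- tape: cream roll of tape lying flat, 90 mm wide, 30 mm high: leave alone; origin under it
- pot: terracotta pot, 90 mm wide, 75 mm high: leave alone; origin under it
- brush: brush lying, 200 mm long, 20 mm high: leave alone
- marker: black marker lying, 120 mm long, 14 mm thick: leave alone
- glue_gun: white glue gun lying on its side, 185 mm long, 45 mm high: leave alone
Things that resemble listed ones, but are neither listed nor needed, are in the scene too. Leave any pink look-alike of the rack alone.

How it is judged:
By the outcome, as a careful person would: the job done as asked, in the order asked, and still so for the second after the job is handed in, while the arm keeps its last pose, push and grip.
It also fails if it takes over 54 s, if anything falls off the work surface, if the arm or the gripper's body presses on something with over 40 N, if the wrist force passes 120 N, or if a joint passes its speed limit or range.

## Robot

A 6-joint arm with a two-finger parallel gripper is mounted at the origin on the work surface. World frame = base frame: x ahead of the robot, y to its left, z up, the work surface at z = 0. Lengths are in mm, angles in rad, forces in N, time in s.
With the tool pointing down it reaches from about 400 to 925 mm from the base axis. Payload 12.5 kg.
Tool frame: the origin (TCP) lies at the centre of the arm's flange, where the gripper is bolted on; the fingertips stand 190 mm ahead of it and the grasp point (between the pads) lies 171 mm ahead of it; z points along the fingers, y is the direction in which the jaws open and shut (so a half turn about z gives the same grasp; the last joint's range is limited). The gripper opens to 95 mm and grips with 3 to 60 N. Pads are 20 mm wide; open, the fingers measure 119 mm over their backs; the gripper's body (75 mm by 180 mm) begins 59 mm behind the grasp point.
Start: joints at [1.113, 0.491, 1.559, -0, 1.092, -0.106], TCP at [215.344, 586.73, 404.761] pointing down, gripper open.
Joint ranges: [-3.1, 3.1], [-0.84, 2.19], [0.05, 2.79], [-1.13, 4.28], [0.06, 2.93], [-2.69, 2.69]. Speed limits (rad/s): [2.22, 2.22, 2.79, 3.14, 3.14, 3.14].

## Interface

Orientations are given as [roll, pitch, yaw] about the fixed x, y, z axes, in that order (R = Rz(yaw) Ry(pitch) Rx(roll)).
In Python, from cell import env gives the robot as it stands.
- The arm moves only by the shell command python3 -m pendant 'ROWS'. ROWS is JSON, a list of rows, each an object of numbers: "x", "y", "z": the shift along the tool's x, y, z in units of 150 mm (1.0 is 150 mm); "rx", "ry", "rz": the turn, a rotation vector about the tool's x, y, z in units of 45 degrees (1.0 is 45 degrees); "jaw": the opening, from 0 (shut) to 1 (fully open). In form: [{"x": .., "y": .., "z": .., "rx": .., "ry": .., "rz": .., "jaw": ..}, ...]. A call has 1 to 10 rows; each row is the pose to reach, as a shift and turn from the pose commanded when the call began, along the tool's axes at that moment; what a row does not reach only later rows make up. A row lasts 1/8 s, in which the tool goes at most 62.5 mm and 10.7 degrees, less where a joint would pass 70% of its speed; a pose out of reach is approached as far as the arm can. A call with a number of a shift or a turn outside -1 to 1 is refused whole. A call with a gripper value outside its range is refused whole. The fingers move at their own pace and stop on an object; the grip force is fixed at half the most. Time passes only in rows, so rows that repeat a pose let the fingers close. It gives the time, the measured TCP pose, the force and the opening at its end, in the units of the state.
- env.state(): the state, without advancing time (a new reading comes with each control period).
- env.read_camera(name): name is "scene" or "top"; returns a dict with "img" (400x640x3 uint8, red, green, blue), "fx", "fy", "cx", "cy" (pixels), "rvec" (rotation vector, rad) and "tvec" (3), from world to camera coordinates, as OpenCV has them. Camera axes: x right, y down, z forward; pixel columns grow to the right and rows downward; lengths in mm; the calibration is good to about 2 mm. A picture is of the moment at which its call begins. There is no depth.
- env.job_done(): hands the job in, once; it reports no verdict.
The state is a dict: "t": time; "joints": joint angles; "qvel": joint speeds; "tau": joint torques, N m; "eef_pos": TCP position; "tcp_rot": TCP orientation; "ft_force": force on the tool from outside, world axes, zero at the start; "moment": the same for the moment, N m; "opening": opening from 0.0 (shut) to 1.0 (fully open).
Only numpy, scipy, OpenCV 4.12 (cv2) and the standard library are available. Lean on these libraries where they do the work, as an engineer would, in place of code of your own. Each camera call takes 0.05 s, during which the arm holds its last target.

## Working session

There is one attempt and no reset: what is moved stays moved. The work goes in short steps, Python scripts to look and compute and a shell command to move; the robot and the scene stay as the last step left them, time stands still between calls to the robot, and variables do not carry over. Pictures are saved under pics/ and viewed, and the job is handed in when it is done.

```bash
mkdir -p pics; ls; python3 - <<'E'
from cell import env
import cv2
s=env.state();print(s)
for n in("scene","top"):
    c=env.read_camera(n);cv2.imwrite(f"pics/{n}0.png",c["img"][:,:,::-1]);print(n,{k:c[k] for k in c if k!="img"})
E
```

```text
pics
{'t': 0.0, 'joints': array([ 1.11342694e+00,  4.91545167e-01,  1.55944779e+00, -1.86250240e-05,
        1.09171505e+00, -1.05584773e-01]), 'qvel': array([-0.00091434, -0.00087328,  0.00032847, -0.0018131 , -0.00110665,
       -0.00031647]), 'tau': array([ 6.30582035e-04, -6.12644148e+01, -2.58204818e+01,  6.92835893e-02,
        4.79797251e-02, -7.08660923e-05]), 'eef_pos': array([215.31320162, 586.70195792, 404.17114937]), 'tcp_rot': array([-3.14048177e+00, -1.01118631e-04,  2.78981658e+00]), 'ft_force': array([-0.39482859,  0.46806556, -0.61916654]), 'moment': array([0.04830041, 0.04641638, 0.02722599]), 'opening': 1.0029242311096418}
scene {'fx': 436.7053413132426, 'fy': 436.7053413132426, 'cx': 318.84145065463827, 'cy': 200.87676676984088, 'rvec': array([ 0.83105987,  2.38386948, -1.31701779]), 'tvec': array([ 477.57425795,  -55.187737  , 1472.63275743])}
top {'fx': 511.2551459593725, 'fy': 511.2551459593725, 'cx': 313.43982840509534, 'cy': 199.69706287393808, 'rvec': array([ 2.12009631, -2.12741617,  0.21697359]), 'tvec': array([ -91.25212929,  519.86225815, 1512.37385628])}
```

View pics/scene0.png

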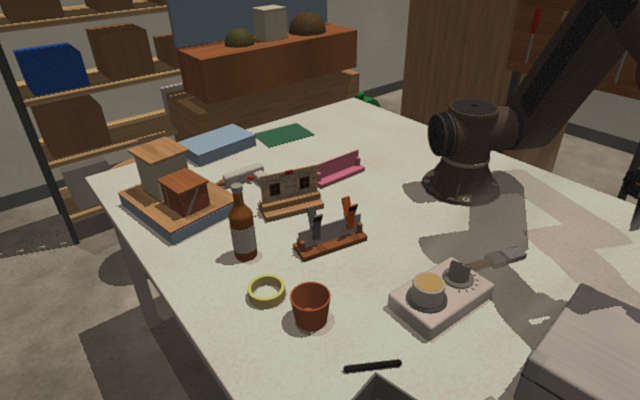

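View pics/top0.png

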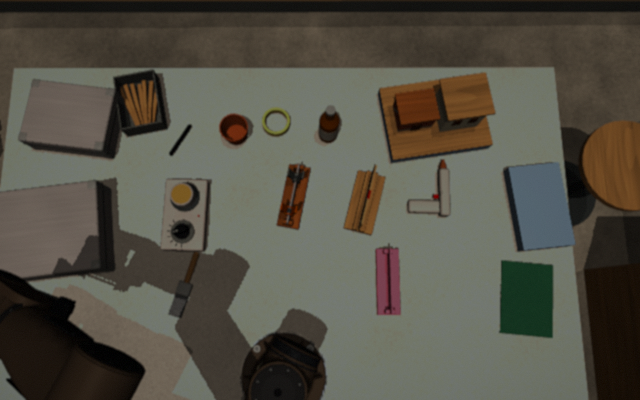

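```bash
cat > h.py <<'E'
from cell import env
import cv2, numpy as np
def cam(n):
    c=env.read_camera(n);c['K']=np.array([[c['fx'],0,c['cx']],[0,c['fy'],c['cy']],[0,0,1]]);c['R']=cv2.Rodrigues(c['rvec'])[0];return c
def bp(c,u,v,z):
    d=c['R'].T@np.linalg.solve(c['K'],[u,v,1]);o=-c['R'].T@c['tvec'];return o+d*(z-o[2])/d[2]
def pj(c,P):
    return cv2.projectPoints(np.array(P,float).reshape(-1,3),c['rvec'],c['tvec'],c['K'],None)[0].reshape(-1,2)
def crop(c,fn,u0,v0,w,h,s,gain=1.6,pts=None):
    im=c['img'][v0:v0+h,u0:u0+w,::-1]
    im=cv2.resize(im,None,fx=s,fy=s,interpolation=cv2.INTER_CUBIC);im=np.clip(im*float(gain),0,255).astype(np.uint8)
    if pts is not None:
        for p in pts: cv2.circle(im,(int((p[0]-u0+.5)*s),int((p[1]-v0+.5)*s)),2,(0,255,0),-1)
    for k in range(0,w,10):
        cv2.line(im,(k*s,0),(k*s,6 if k%50 else 12),(255,255,0),1)
        if (u0+k)%20==0: cv2.putText(im,str(u0+k),(k*s,22),0,.4,(255,255,0),1)
    for k in range(0,h,10):
        cv2.line(im,(0,k*s),(6,k*s),(255,255,0),1)
        if (v0+k)%20==0: cv2.putText(im,str(v0+k),(8,k*s+4),0,.4,(255,255,0),1)
    cv2.imwrite(fn,im)
E
python3 - <<'E'
from h import *
t=cam("top");s=cam("scene")
crop(t,"pics/a.png",150,170,70,90,6)
crop(t,"pics/b.png",270,150,125,95,6)
crop(s,"pics/c.png",250,150,130,115,5)
crop(s,"pics/d.png",380,240,120,100,6)
print(bp(t,280,380,0))
E
```

```text
[-12.82591907   7.55764444   0.        ]
```

View pics/a.png

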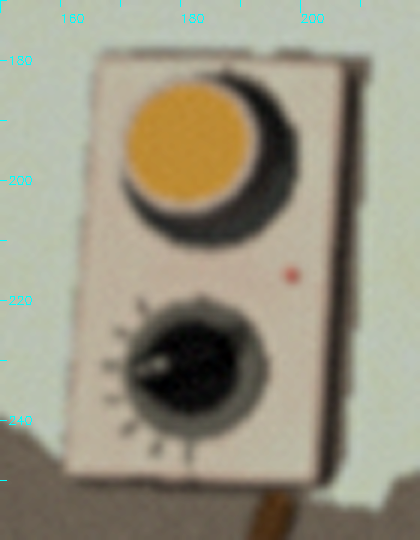

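View pics/b.png

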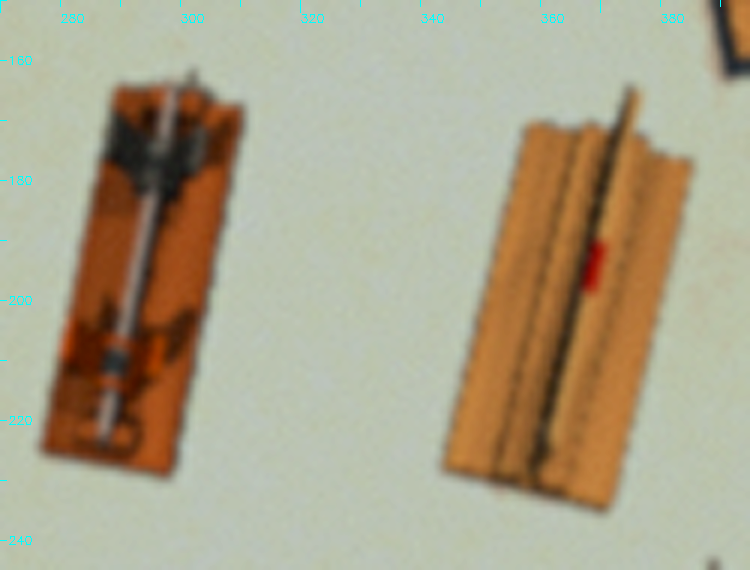

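View pics/c.png

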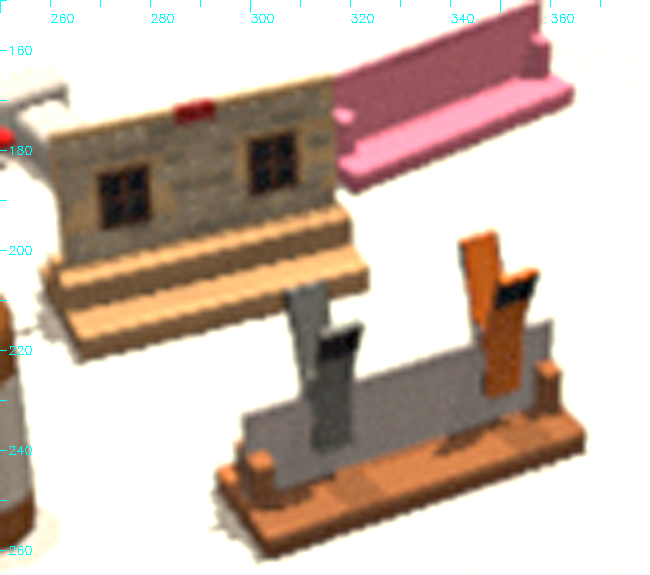

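View pics/d.png

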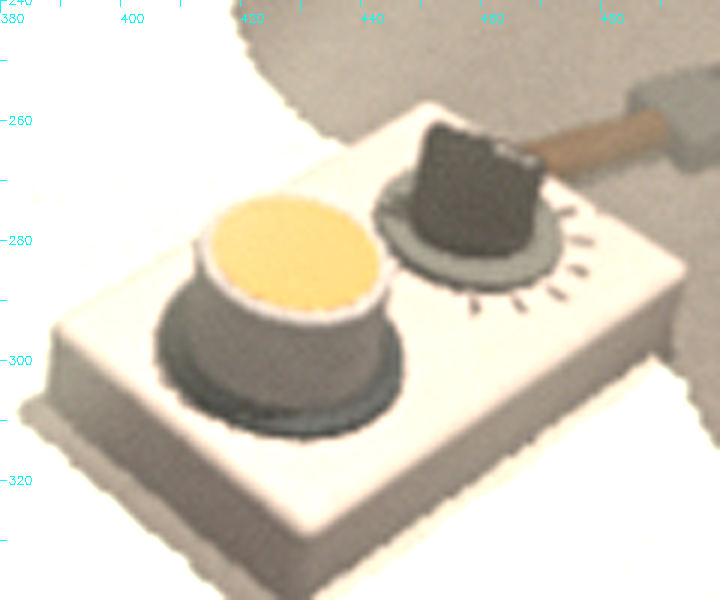

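```bash
python3 - <<'E'
from h import *
t=cam("top");s=cam("scene")
crop(t,"pics/e.png",165,215,35,35,16,gain=5)
crop(t,"pics/f.png",275,195,30,35,16,gain=2.2)
def both(name,tp,sp,z):
    for c,l in((t,tp),(s,sp)):
        P=np.array([bp(c,u-.5,v-.5,z)[:2] for u,v in l]);print(name,z,P.round(1).tolist(),end=' ')
        if len(P)>1: d=P[0]-P[1];print("mid",(P[:2].mean(0)).round(1),"len",np.hypot(*d).round(1),"yaw",np.arctan2(d[1],d[0]).round(4))
        else: print()
both("strip",[(299,165),(287.3,223.3)],[(298.5,232.5),(360,214)],75)
both("wall",[(375.3,164.7),(360,226)],[(260,176.6),(316.6,165)],135)
both("mark",[(369,194.5)],[(286.5,170.8)],135)
both("warm",[(166.2,179.2),(160.8,248.3),(207.5,180.8),(203.7,250)],[(389,294),(451,257),(431,329),(494.5,285)],45)
for z in(75,80,85,90):both("bar",[(182,231)],[(452.5,260.8),(470.5,266.7)],z)
both("rackfoot",[(289.2,164.2),(276.7,225.3),(310.5,167.2),(298.7,229.3)],[],18)
both("stand",[],[],0) if 0 else None
E
```

```text
strip 75 [[624.4, -47.7], [444.8, -13.0]] mid [534.6 -30.4] len 182.9 yaw -0.1906
strip 75 [[635.6, -45.9], [454.3, -7.4]] mid [544.9 -26.6] len 185.3 yaw -0.2091
wall 135 [[608.7, -272.7], [427.4, -223.8]] mid [ 518.1 -248.3] len 187.8 yaw -0.2633
wall 135 [[608.8, -272.3], [438.3, -223.1]] mid [ 523.5 -247.7] len 177.5 yaw -0.2806
mark 135 [[519.5, -251.9]] 
mark 135 [[529.4, -251.7]] 
warm 45 [[587.9, 362.6], [374.5, 367.9], [582.6, 235.2], [369.0, 239.0]] mid [481.2 365.3] len 213.5 yaw -0.0246
warm 45 [[589.8, 240.3], [377.6, 246.3], [594.9, 365.6], [381.4, 372.0]] mid [483.7 243.3] len 212.3 yaw -0.0286
bar 75 [[422.7, 299.2]] 
bar 75 [[418.4, 277.4], [403.3, 316.8]] mid [410.9 297.1] len 42.2 yaw -1.2047
bar 80 [[422.0, 297.9]] 
bar 80 [[423.7, 280.6], [408.7, 319.8]] mid [416.2 300.2] len 41.9 yaw -1.2047
bar 85 [[421.3, 296.7]] 
bar 85 [[429.0, 283.9], [414.2, 322.7]] mid [421.6 303.3] len 41.6 yaw -1.2047
bar 90 [[420.6, 295.5]] 
bar 90 [[434.4, 287.2], [419.6, 325.7]] mid [427.  306.4] len 41.3 yaw -1.2047
rackfoot 18 [[642.4, -15.5], [447.2, 22.1], [632.5, -83.0], [434.6, -45.9]] mid [544.8   3.3] len 198.8 yaw -0.1906
rackfoot 18 []
```

View pics/e.png

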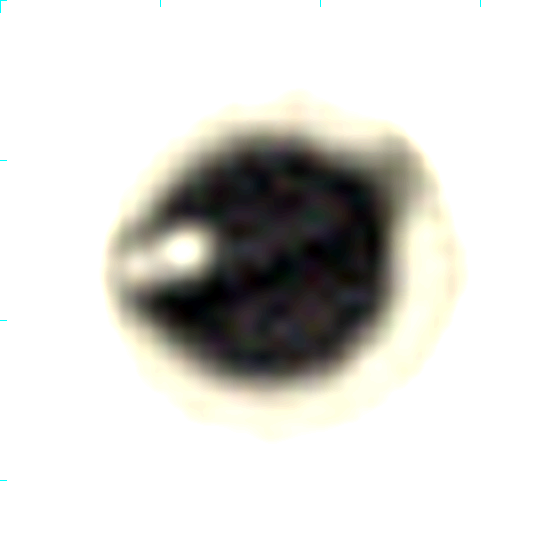

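View pics/f.png

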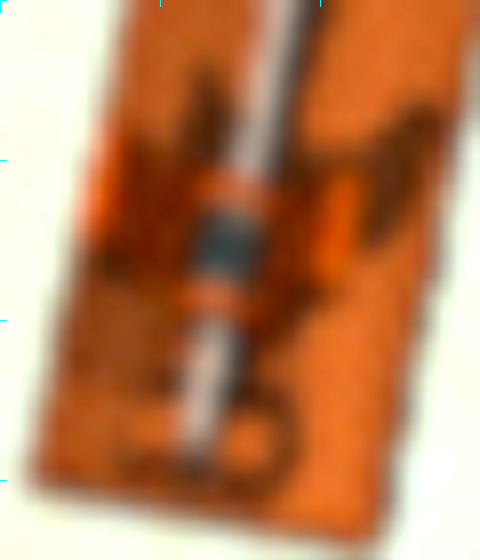

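```bash
python3 - <<'E'
from h import *
t=cam("top");s=cam("scene")
for z in (50,55,60,65): print(z,bp(t,182.3,231.2,z)[:2].round(1),bp(s,457.5,278.2,z)[:2].round(1))
for c in(t,s): print(-c['R'].T@c['tvec'])
# overlay models using top-based poses
def loc(o,yaw,P):
    P=np.array(P,float);c_,s_=np.cos(yaw),np.sin(yaw);return np.c_[o[0]+c_*P[:,0]-s_*P[:,1],o[1]+s_*P[:,0]+c_*P[:,1],P[:,2]]
def box(a,b,z): return [[i*a/2,j*b/2,z] for i in(-1,1) for j in(-1,1)]
for nm,o in(("top",(478.5,301.2)),("sc",(486,306))):
    W=loc(o,-.027,box(220,130,45)+box(220,130,0)+[[-55,0,55],[-55,0,85]])
    Rk=loc((539.2,-30.6) if nm=="top" else (547,-27),-.19,box(200,70,18)+box(200,70,0)+[[-95,0,75],[95,0,75]])
    Wl=loc((519.5,-251.9) if nm=="top" else (528,-251),-.27,[[-90,0,135],[90,0,135],[0,0,135]]+box(190,90,0))
    A=np.r_[W,Rk,Wl]
    crop(t,f"pics/g_{nm}_t.png",150,155,245,100,3,pts=pj(t,A));crop(s,f"pics/g_{nm}_s.png",245,155,260,190,3,pts=pj(s,A),gain=1.2)
E
```

```text
50 [423.9 302.9] [433.7 309.3]
55 [423.2 301.7] [438.7 312.2]
60 [422.6 300.5] [443.7 315.2]
65 [421.9 299.2] [448.8 318.1]
[ 218.06518699  -77.58469755 1585.01942847]
[1142.91279067  721.84721696  756.60891133]
```

View pics/g_top_t.png

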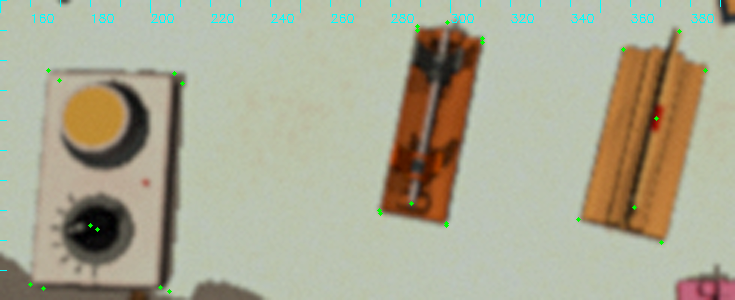

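View pics/g_sc_s.png

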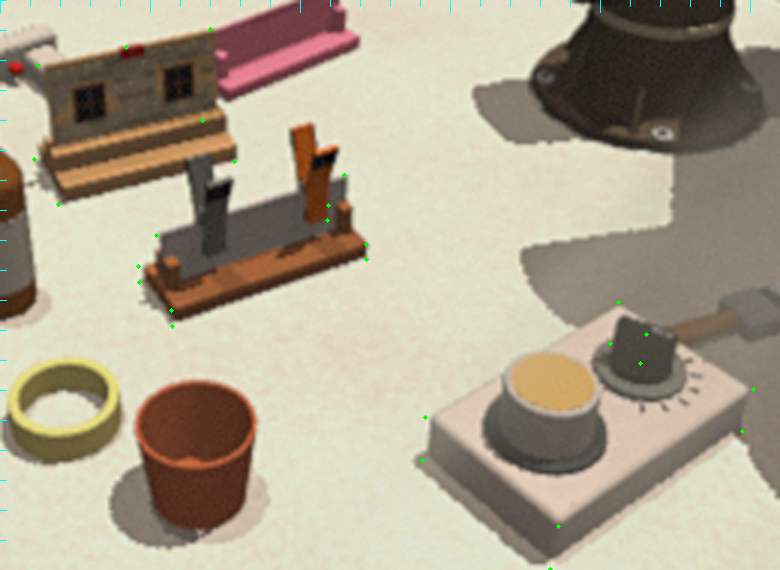

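```bash
python3 -m pendant '[{"x":-0.25,"y":-0.17,"rz":0.14},{"x":-0.5,"y":-0.33,"rz":0.27},{"x":-0.75,"y":-0.5,"rz":0.4},{"x":-1,"y":-0.67,"z":0.1,"rz":0.54},{"x":-1,"y":-0.67,"z":0.1,"rz":0.54}]'
cat >> h.py <<'E'
from scipy.spatial.transform import Rotation as Ro
def goto(xyz,yaw):
    """rows units from current measured pose to a tool-down pose"""
    s=env.state();R=Ro.from_euler('xyz',s['tcp_rot']).as_matrix()
    T=Ro.from_euler('xyz',[np.pi,0,yaw]).as_matrix()
    d=R.T@(np.array(xyz)-s['eef_pos'])/150;r=Ro.from_matrix(R.T@T).as_rotvec()/(np.pi/4)
    print("shift",d.round(3),"turn",r.round(3),"t",round(s['t'],2),'pos',s['eef_pos'].round(1),s['tcp_rot'].round(4),'q',s['joints'].round(2),'F',s['ft_force'].round(1),'M',s['moment'].round(2),'op',round(s['opening'],3))
E
python3 -c "
from h import *
goto([423,302,330],1.937)"
```

```text
shift [-1.954 -1.305  0.498] turn [-0.     0.     1.086] t 0.4 pos [215.3 586.7 404.7] [-3.1415 -0.      2.7898] q [ 1.11  0.49  1.56 -0.    1.09 -0.11] F [-0.3 -0.5 -0.5] M [0.01 0.04 0.01] op 0.999invalid input
```

```bash
python3 -m pendant '[{"x":-0.25,"y":-0.17,"z":0,"rx":0,"ry":0,"rz":0.14,"jaw":1},{"x":-0.5,"y":-0.33,"z":0,"rx":0,"ry":0,"rz":0.27,"jaw":1},{"x":-0.75,"y":-0.5,"z":0,"rx":0,"ry":0,"rz":0.4,"jaw":1},{"x":-1,"y":-0.67,"z":0.1,"rx":0,"ry":0,"rz":0.54,"jaw":1},{"x":-1,"y":-0.67,"z":0.1,"rx":0,"ry":0,"rz":0.54,"jaw":1}]'
python3 -c "
from h import *
goto([423,302,330],1.937)"
```

```text
t: 1.02
eef_pos: [322.8, 438.8, 389.2]
tcp_rot: [-3.14, 0.0, 2.361]
ft_force: [0.2, -0.7, 1.0]
opening: 1.0
shift [-1.116 -0.178  0.395] turn [-0.002  0.001  0.54 ] t 1.02 pos [322.8 438.8 389.2] [-3.1402e+00  2.0000e-04  2.3614e+00] q [ 0.82  0.39  1.77 -0.    0.97  0.02] F [ 0.2 -0.7  1. ] M [-0.03  0.03 -0.01] op 1.0
```

```bash
python3 -m pendant '[{"x":-0.3,"y":-0.05,"z":0.1,"rx":0,"ry":0,"rz":0.14,"jaw":1},{"x":-0.6,"y":-0.1,"z":0.2,"rx":0,"ry":0,"rz":0.27,"jaw":1},{"x":-0.9,"y":-0.15,"z":0.3,"rx":0,"ry":0,"rz":0.4,"jaw":1},{"x":-1,"y":-0.18,"z":0.4,"rx":0,"ry":0,"rz":0.54,"jaw":1},{"x":-1,"y":-0.18,"z":0.4,"rx":0,"ry":0,"rz":0.54,"jaw":1},{"x":-1,"y":-0.18,"z":0.4,"rx":0,"ry":0,"rz":0.54,"jaw":0.6}]'
python3 - <<'E'
from h import *
goto([423,302,330],1.937)
t=cam("top");s=cam("scene")
st=env.state();R=Ro.from_euler('xyz',st['tcp_rot']).as_matrix();p=st['eef_pos']
h=95*st['opening']/2
P=[p+R@np.array([x,y,190]) for x in(-10,10) for y in(-h,h)]+[p+R@[0,0,171.]]
crop(t,"pics/h1.png",140,180,90,80,8,pts=pj(t,P),gain=2);crop(s,"pics/h2.png",400,180,110,110,6,pts=pj(s,P))
E
```

```text
t: 1.78
eef_pos: [409.4, 317.3, 330.4]
tcp_rot: [3.141, -0.0, 1.945]
ft_force: [0.3, -0.4, 0.2]
opening: 0.94
shift [-0.128  0.047  0.002] turn [ 0.001 -0.     0.01 ] t 1.77 pos [409.4 317.3 330.4] [ 3.1407e+00 -3.0000e-04  1.9450e+00] q [0.53 0.44 1.9  0.   0.8  0.16] F [ 0.3 -0.4  0.2] M [-0.07  0.    0.01] op 0.94
```

View pics/h1.png

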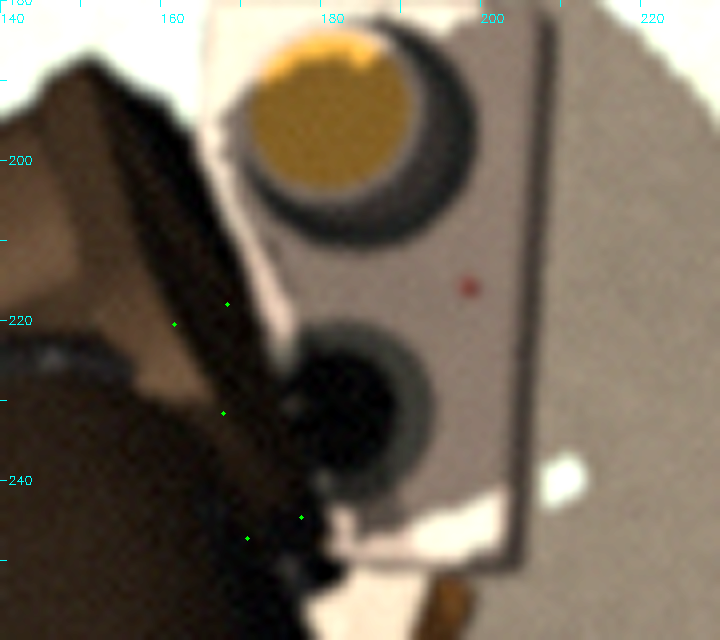

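View pics/h2.png

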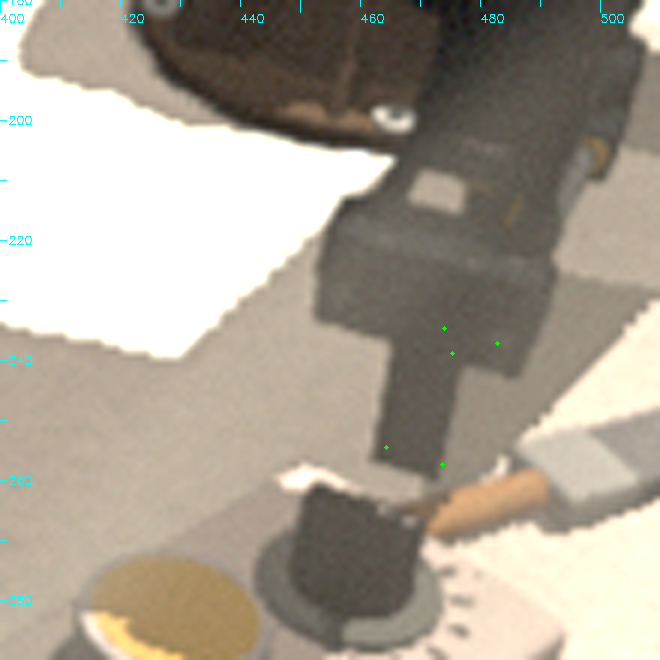

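```bash
python3 - <<'E'
from h import *
t=cam("top");s=cam("scene")
st=env.state();R=Ro.from_euler('xyz',st['tcp_rot']).as_matrix();p=st['eef_pos']
h=95*st['opening']/2;print(h)
P=[p+R@np.array([x,y,190]) for x in(-10,10) for y in(-h-12,h+12)]+[p+R@np.array([x,y,112.]) for x in(-37.5,37.5) for y in(-90,90)]
crop(t,"pics/h3.png",100,160,110,110,6,pts=pj(t,P),gain=3);crop(s,"pics/h4.png",400,180,110,110,6,pts=pj(s,P))
E
```

```text
37.168294679757295
```

View pics/h3.png

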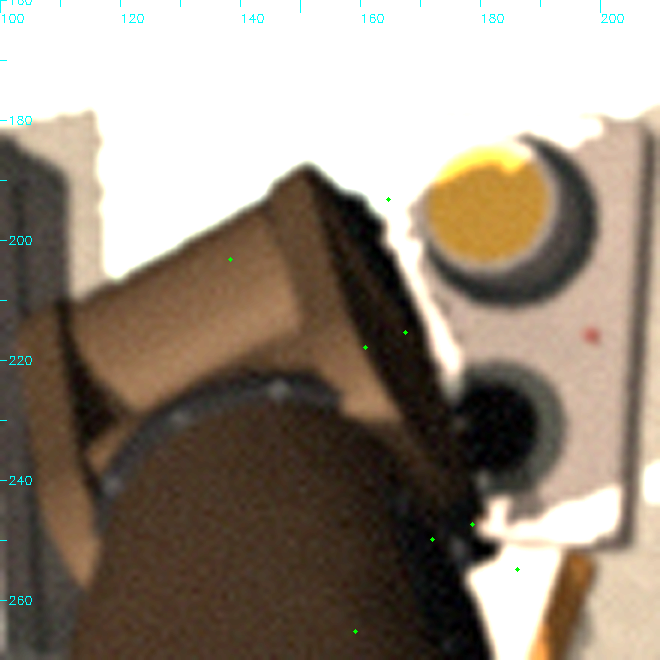

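View pics/h4.png

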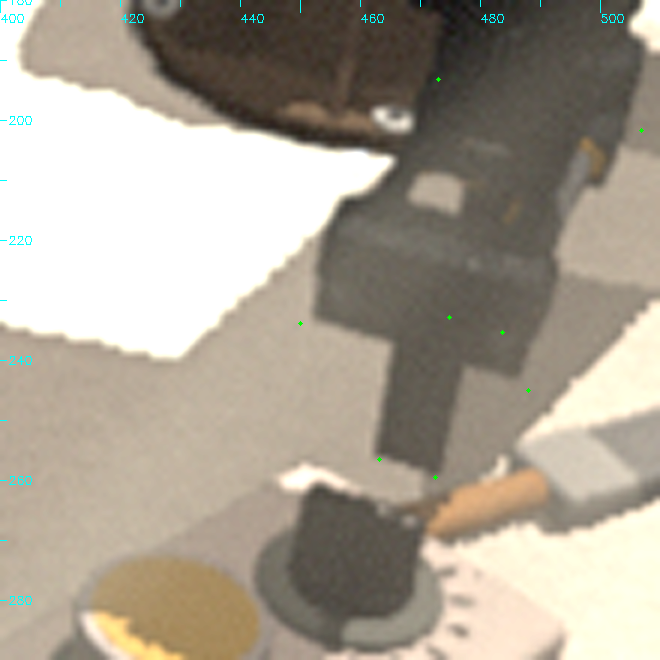

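```bash
cat > dial.py <<'E'
from h import *
import sys
cx,cy,zd,yaw=map(float,sys.argv[1:5])
s=cam("scene")
a=np.linspace(0,2*np.pi,40)
P=[[cx+24*np.cos(k),cy+24*np.sin(k),zd] for k in a]
d=np.array([np.cos(yaw),np.sin(yaw),0]);n=np.array([-d[1],d[0],0])
for z in(zd,zd+30):
    for e in np.linspace(-23,23,12):
        for w in(-7,7): P.append(np.array([cx,cy,z])+e*d+w*n)
P.append([cx,cy,zd+30])
crop(s,sys.argv[5],430,245,70,60,10,pts=pj(s,P))
E
python3 dial.py 431 307.5 52 -1.2047 pics/i1.png
```

```text
(no output)
```

View pics/i1.png

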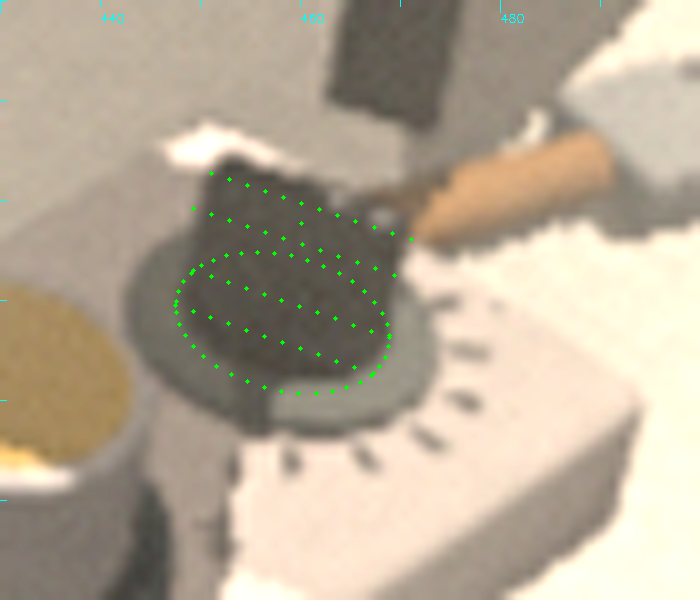

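```bash
python3 dial.py 429.5 306.5 58 -1.2 pics/i2.png
```

```text
(no output)
```

View pics/i2.png

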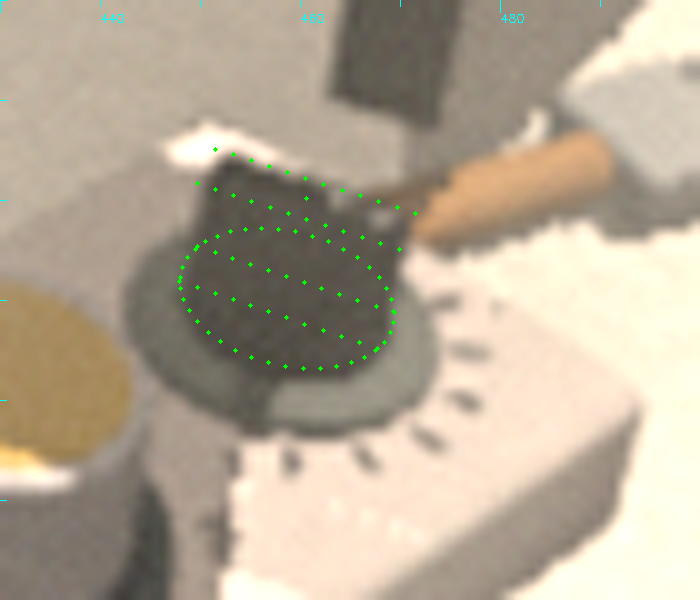

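```bash
python3 -c "
from h import *
goto([429.5,306.5,253],1.94)"
```

```text
shift [-0.113  0.1    0.514] turn [ 0.001 -0.     0.004] t 2.08 pos [409.4 316.8 330.1] [ 3.141e+00 -2.000e-04  1.943e+00] q [0.53 0.44 1.9  0.   0.8  0.16] F [ 0.6  0.1 -0.4] M [-0.02  0.04  0.01] op 0.695
```

```bash
python3 -m pendant '[{"x":-0.06,"y":0.05,"z":0,"rx":0,"ry":0,"rz":0,"jaw":0.6},{"x":-0.113,"y":0.1,"z":0.1,"rx":0,"ry":0,"rz":0,"jaw":0.6},{"x":-0.113,"y":0.1,"z":0.2,"rx":0,"ry":0,"rz":0,"jaw":0.6},{"x":-0.113,"y":0.1,"z":0.3,"rx":0,"ry":0,"rz":0,"jaw":0.6},{"x":-0.113,"y":0.1,"z":0.3,"rx":0,"ry":0,"rz":0,"jaw":0.5}]'
python3 - <<'E'
from h import *
goto([429.5,306.5,253],1.94)
s=cam("scene");t=cam("top");crop(s,"pics/j1.png",430,215,80,80,8);crop(t,"pics/j2.png",130,190,80,80,8,gain=3)
E
```

```text
t: 2.7
eef_pos: [429.6, 305.9, 283.2]
tcp_rot: [-3.139, 0.0, 1.942]
ft_force: [-0.6, 0.2, 0.2]
opening: 0.542
shift [0.004 0.001 0.201] turn [-0.004  0.     0.002] t 2.7 pos [429.6 305.9 283.2] [-3.1387e+00  3.0000e-04  1.9416e+00] q [0.49 0.52 1.92 0.   0.71 0.12] F [-0.6  0.2  0.2] M [-0.06  0.01  0.05] op 0.542
```

View pics/j1.png

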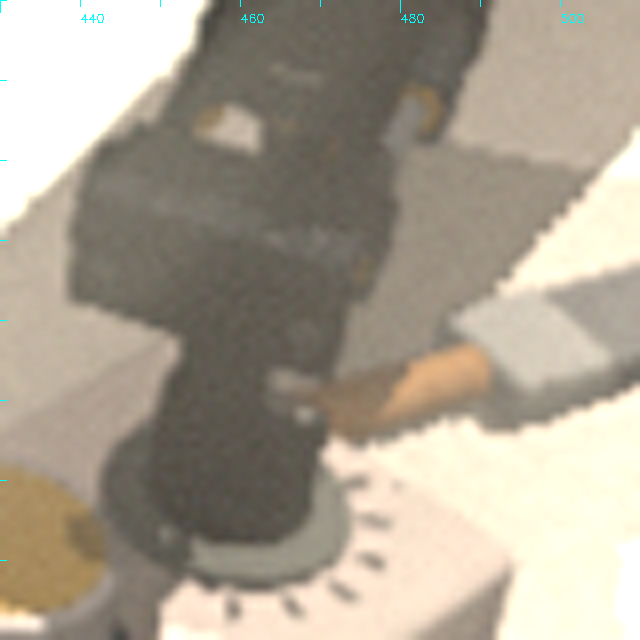

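The fingers straddle the dial bar at about (460,250); going down and gripping.

```bash
python3 -m pendant '[{"x":0,"y":0,"z":0.1,"rx":0,"ry":0,"rz":0,"jaw":0.45},{"x":0,"y":0,"z":0.15,"rx":0,"ry":0,"rz":0,"jaw":0.45},{"x":0,"y":0,"z":0.19,"rx":0,"ry":0,"rz":0,"jaw":0.45},{"x":0,"y":0,"z":0.19,"rx":0,"ry":0,"rz":0,"jaw":0.3}]'
python3 -m pendant '[{"x":0,"y":0,"z":0,"rx":0,"ry":0,"rz":0,"jaw":0.2},{"x":0,"y":0,"z":0,"rx":0,"ry":0,"rz":0,"jaw":0},{"x":0,"y":0,"z":0,"rx":0,"ry":0,"rz":0,"jaw":0},{"x":0,"y":0,"z":0,"rx":0,"ry":0,"rz":0,"jaw":0},{"x":0,"y":0,"z":0,"rx":0,"ry":0,"rz":0,"jaw":0}]'
python3 - <<'E'
from h import *
goto([429.5,306.5,253],1.94)
E
```

```text
t: 3.3
eef_pos: [429.8, 306.0, 255.8]
tcp_rot: [-3.141, 0.0, 1.942]
ft_force: [-0.5, 0.2, 0.4]
opening: 0.389
t: 3.92
eef_pos: [426.9, 304.8, 256.2]
tcp_rot: [-3.131, 0.001, 1.942]
ft_force: [-20.4, -9.2, 17.1]
opening: 0.145
shift [0.004 0.02  0.021] turn [-0.014  0.001  0.003] t 3.92 pos [426.9 304.8 256.2] [-3.1305e+00  1.1000e-03  1.9420e+00] q [0.49 0.56 1.94 0.   0.65 0.12] F [-20.4  -9.2  17.1] M [-1.7   3.83  0.05] op 0.145
```

```bash
python3 -m pendant '[{"x":0,"y":-0.01,"z":0,"rx":0,"ry":0,"rz":0,"jaw":0},{"x":0,"y":-0.02,"z":0,"rx":0,"ry":0,"rz":0,"jaw":0},{"x":0,"y":-0.02,"z":0,"rx":0,"ry":0,"rz":0,"jaw":0},{"x":0,"y":-0.02,"z":0,"rx":0,"ry":0,"rz":0,"jaw":0}]'
python3 - <<'E'
from h import *
goto([429.5,306.5,253],1.94)
E
```

```text
t: 4.42
eef_pos: [425.7, 304.3, 256.3]
tcp_rot: [-3.137, 0.001, 1.942]
ft_force: [-8.4, -5.6, 6.2]
opening: 0.149
shift [0.005 0.029 0.022] turn [-0.006  0.001  0.002] t 4.42 pos [425.7 304.3 256.3] [-3.1366e+00  6.0000e-04  1.9418e+00] q [ 0.49  0.56  1.95 -0.    0.64  0.12] F [-8.4 -5.6  6.2] M [-1.05  1.66  0.06] op 0.149
```

```bash
python3 -m pendant '[{"x":0,"y":-0.01,"z":0,"rx":0,"ry":0,"rz":0,"jaw":0},{"x":0,"y":-0.013,"z":0,"rx":0,"ry":0,"rz":0,"jaw":0},{"x":0,"y":-0.013,"z":0,"rx":0,"ry":0,"rz":0,"jaw":0}]'
python3 -m pendant '[{"x":0,"y":0,"z":0,"rx":0,"ry":0,"rz":-0.15,"jaw":0},{"x":0,"y":0,"z":0,"rx":0,"ry":0,"rz":-0.3,"jaw":0},{"x":0,"y":0,"z":0,"rx":0,"ry":0,"rz":-0.4,"jaw":0},{"x":0,"y":0,"z":0,"rx":0,"ry":0,"rz":-0.4,"jaw":0}]'
python3 - <<'E'
from h import *
goto([429.5,306.5,253],1.94)
E
```

```text
t: 4.8
eef_pos: [425.0, 304.0, 256.3]
tcp_rot: [-3.14, 0.0, 1.942]
ft_force: [-3.0, -5.4, 4.6]
opening: 0.146
t: 5.3
eef_pos: [425.3, 304.1, 256.3]
tcp_rot: [-3.142, 0.0, 2.255]
ft_force: [-1.2, -4.8, 1.4]
opening: 0.145
shift [-0.006  0.032  0.022] turn [-0.     0.     0.401] t 5.3 pos [425.3 304.1 256.3] [-3.1415e+00  1.0000e-04  2.2552e+00] q [ 0.49  0.56  1.95 -0.    0.63 -0.19] F [-1.2 -4.8  1.4] M [-0.88  0.36 -0.05] op 0.145
```

```bash
python3 -m pendant '[{"x":0,"y":0,"z":0,"rx":0,"ry":0,"rz":-0.2,"jaw":0},{"x":0,"y":0,"z":0,"rx":0,"ry":0,"rz":-0.4,"jaw":0},{"x":0,"y":0,"z":0,"rx":0,"ry":0,"rz":-0.6,"jaw":0},{"x":0,"y":0,"z":0,"rx":0,"ry":0,"rz":-0.8,"jaw":0},{"x":0,"y":0,"z":0,"rx":0,"ry":0,"rz":-0.9,"jaw":0},{"x":0,"y":0,"z":0,"rx":0,"ry":0,"rz":-0.9,"jaw":0}]'
python3 - <<'E'
from h import *
goto([429.5,306.5,253],3.12)
E
```

```text
t: 6.05
eef_pos: [425.6, 304.7, 256.4]
tcp_rot: [3.14, 0.001, 2.96]
ft_force: [0.7, 4.8, -1.5]
opening: 0.149
shift [-0.024  0.016  0.023] turn [ 0.002  0.002 -0.204] t 6.05 pos [425.6 304.7 256.4] [3.1397e+00 1.4000e-03 2.9602e+00] q [ 0.5   0.56  1.95  0.    0.63 -0.9 ] F [ 0.7  4.8 -1.5] M [ 0.89 -0.05  0.06] op 0.149
```

Small steps now to feel the stop.

```bash
for i in 1 2; do python3 -m pendant '[{"x":0,"y":0,"z":0,"rx":0,"ry":0,"rz":-0.08,"jaw":0},{"x":0,"y":0,"z":0,"rx":0,"ry":0,"rz":-0.13,"jaw":0},{"x":0,"y":0,"z":0,"rx":0,"ry":0,"rz":-0.13,"jaw":0}]' >/dev/null
python3 - <<'E'
from h import *
goto([429.5,306.5,253],3.12)
E
done
```

```text
shift [-0.025  0.013  0.023] turn [ 0.002  0.002 -0.074] t 6.42 pos [425.5 304.8 256.4] [3.1397e+00 1.7000e-03 3.0615e+00] q [ 0.5   0.56  1.95  0.    0.63 -1.  ] F [ 1.1  6.3 -2.7] M [1.22 0.01 0.05] op 0.147
shift [-0.026  0.011  0.023] turn [0.003 0.002 0.053] t 6.8 pos [425.7 304.8 256.4] [ 3.1393e+00  2.0000e-03 -3.1214e+00] q [ 0.5   0.56  1.95  0.    0.63 -1.1 ] F [ 1.3  6.4 -2.9] M [ 1.27 -0.15 -0.73] op 0.15
```

```bash
python3 -m pendant '[{"x":0,"y":0,"z":0,"rx":0,"ry":0,"rz":-0.06,"jaw":0},{"x":0,"y":0,"z":0,"rx":0,"ry":0,"rz":-0.06,"jaw":0}]' 
python3 - <<'E'
from h import *
goto([429.5,306.5,253],3.12)
E
python3 -m pendant '[{"x":0,"y":0,"z":0,"rx":0,"ry":0,"rz":0,"jaw":0.5},{"x":0,"y":0,"z":0,"rx":0,"ry":0,"rz":0,"jaw":0.5},{"x":0,"y":0,"z":0,"rx":0,"ry":0,"rz":0,"jaw":0.5},{"x":0,"y":0,"z":0,"rx":0,"ry":0,"rz":0,"jaw":0.5},{"x":0,"y":0,"z":-0.2,"rx":0,"ry":0,"rz":0,"jaw":0.6},{"x":0,"y":0,"z":-0.5,"rx":0,"ry":0,"rz":0,"jaw":0.6},{"x":0,"y":0,"z":-0.6,"rx":0,"ry":0,"rz":0,"jaw":0.6}]' 
python3 - <<'E'
from h import *
goto([429.5,306.5,253],3.12)
E
```

```text
t: 7.05
eef_pos: [425.8, 304.8, 256.4]
tcp_rot: [3.139, 0.002, -3.075]
ft_force: [1.8, 5.7, -3.6]
opening: 0.158
shift [-0.025  0.01   0.023] turn [0.003 0.003 0.113] t 7.05 pos [425.8 304.8 256.4] [ 3.1392e+00  2.4000e-03 -3.0747e+00] q [ 0.49  0.56  1.95  0.    0.63 -1.14] F [ 1.8  5.7 -3.6] M [ 1.16 -0.35 -0.95] op 0.158
t: 7.92
eef_pos: [425.2, 304.3, 348.4]
tcp_rot: [3.14, 0.003, -3.069]
ft_force: [-1.3, 0.7, -0.3]
opening: 0.598
shift [-0.028  0.012  0.636] turn [0.002 0.004 0.119] t 7.92 pos [425.2 304.3 348.4] [ 3.1402e+00  3.0000e-03 -3.0694e+00] q [ 0.49  0.42  1.87  0.    0.85 -1.15] F [-1.3  0.7 -0.3] M [ 0.05  0.01 -0.03] op 0.598
```

```bash
python3 - <<'E'
from h import *
t=cam("top");s=cam("scene")
print("pivot top",bp(t,288.6,209.7,80),"pivot+corr",bp(t,288.6,209.7,80)[:2]+[2,1.7])
# scene: handle tops left (478..496 /5..) right near handle top
for u,v in((346.5,197.5),(354.5,204.5)): print(bp(s,u-.5,v-.5,127)[:2]-[5.5,3])
crop(s,"pics/k1.png",330,185,45,55,12);crop(s,"pics/k2.png",435,245,60,50,10)
goto([491.4,-19.6,370],2.95)
E
```

```text
pivot top [483.58548413 -18.41009453  80.        ] pivot+corr [485.58548413 -16.71009453]
[476.02939292 -36.81546222]
[482.52605971   3.00522158]
shift [-0.285 -2.185 -0.152] turn [0.002 0.003 0.336] t 8.03 pos [425.1 304.2 347.4] [ 3.1405e+00  2.4000e-03 -3.0694e+00] q [ 0.49  0.42  1.87  0.    0.85 -1.15] F [ 0.3 -0.6 -0.5] M [ 0.06 -0.06 -0.05] op 0.596
```

View pics/k1.png

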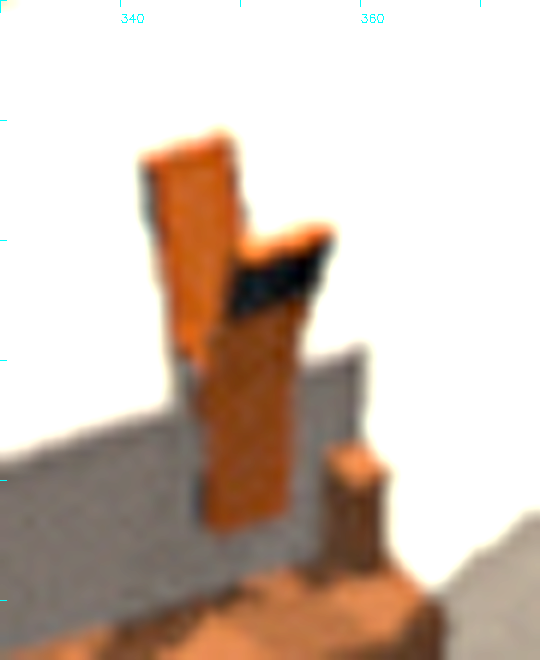

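View pics/k2.png

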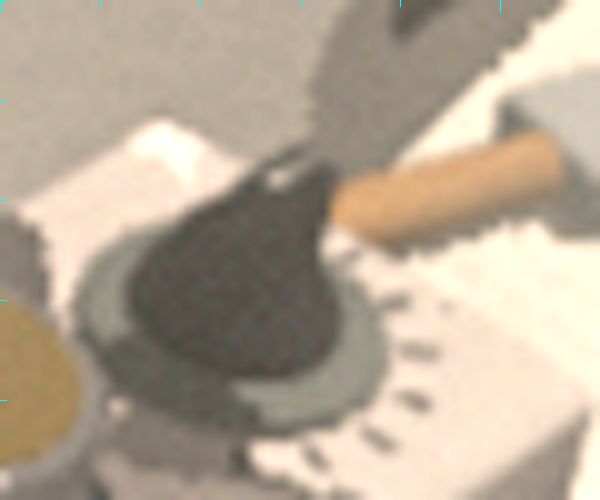

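```bash
python3 -m pendant '[{"x":-0.04,"y":-0.25,"z":-0.05,"rx":0,"ry":0,"rz":0.06,"jaw":0.7},{"x":-0.08,"y":-0.55,"z":-0.1,"rx":0,"ry":0,"rz":0.15,"jaw":0.7},{"x":-0.12,"y":-0.9,"z":-0.15,"rx":0,"ry":0,"rz":0.25,"jaw":0.7},{"x":-0.13,"y":-1,"z":-0.15,"rx":0,"ry":0,"rz":0.336,"jaw":0.75}]'
python3 -c "
from h import *
goto([484.5,-17.8,370],2.95)"
```

```text
t: 8.52
eef_pos: [455.7, 153.9, 367.8]
tcp_rot: [-3.141, -0.001, 2.945]
ft_force: [0.0, 0.4, -0.8]
opening: 0.738
shift [-0.412 -1.085 -0.015] turn [-0.001 -0.002 -0.006] t 8.53 pos [455.7 153.9 367.8] [-3.1410e+00 -1.2000e-03  2.9449e+00] q [ 0.19  0.34  1.95 -0.    0.86 -1.19] F [ 0.   0.4 -0.8] M [-0.   -0.03 -0.01] op 0.738
```

```bash
python3 -m pendant '[{"x":-0.1,"y":-0.3,"z":0,"rx":0,"ry":0,"rz":0,"jaw":0.75},{"x":-0.2,"y":-0.6,"z":0,"rx":0,"ry":0,"rz":0,"jaw":0.75},{"x":-0.35,"y":-0.9,"z":0,"rx":0,"ry":0,"rz":0,"jaw":0.75},{"x":-0.4,"y":-1,"z":0,"rx":0,"ry":0,"rz":0,"jaw":0.75},{"x":-0.4,"y":-1,"z":0,"rx":0,"ry":0,"rz":0,"jaw":0.75}]'
python3 -c "
from h import *
goto([484.5,-17.8,330],2.95)"
```

```text
t: 9.15
eef_pos: [485.9, -2.8, 367.8]
tcp_rot: [3.141, -0.002, 2.948]
ft_force: [0.2, 0.3, -0.3]
opening: 0.754
shift [-0.01  -0.1    0.252] turn [ 0.    -0.002 -0.002] t 9.15 pos [485.9  -2.8 367.8] [ 3.1414e+00 -1.5000e-03  2.9482e+00] q [-0.14  0.34  1.94  0.    0.87 -1.52] F [ 0.2  0.3 -0.3] M [ 0.   -0.04  0.03] op 0.754
```

```bash
python3 -m pendant '[{"x":0,"y":-0.06,"z":0.1,"rx":0,"ry":0,"rz":0,"jaw":0.75},{"x":-0.01,"y":-0.1,"z":0.2,"rx":0,"ry":0,"rz":0,"jaw":0.75},{"x":-0.01,"y":-0.1,"z":0.25,"rx":0,"ry":0,"rz":0,"jaw":0.75},{"x":-0.01,"y":-0.1,"z":0.25,"rx":0,"ry":0,"rz":0,"jaw":0.75}]'
cat > clampview.py <<'E'
from h import *
import sys
goto([484.5,-17.8,285],2.95)
s=cam("scene");t=cam("top")
st=env.state();R=Ro.from_euler('xyz',st['tcp_rot']).as_matrix();p=st['eef_pos']
h=95*st['opening']/2
P=[p+R@np.array([x,y,190]) for x in(-10,10) for y in(-h,h,-h-12,h+12)]
crop(s,sys.argv[1]+"s.png",315,155,75,75,10,pts=pj(s,P));crop(t,sys.argv[1]+"t.png",240,150,90,90,6,pts=pj(t,P),gain=3)
E
python3 clampview.py pics/l
```

```text
t: 9.65
eef_pos: [484.3, -16.6, 330.9]
tcp_rot: [3.141, -0.001, 2.951]
ft_force: [0.9, 0.2, 0.5]
opening: 0.75
shift [-0.003 -0.007  0.306] turn [ 0.    -0.001  0.001] t 9.65 pos [484.3 -16.6 330.9] [ 3.1414e+00 -1.2000e-03  2.9510e+00] q [-0.17  0.4   1.98  0.    0.77 -1.55] F [0.9 0.2 0.5] M [-0.    0.02 -0.02] op 0.75
```

View pics/ls.png

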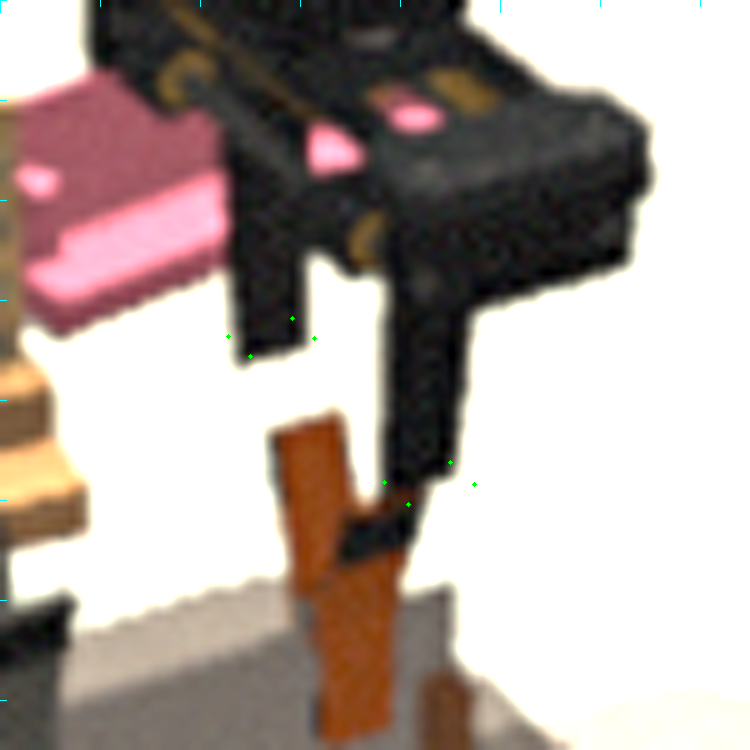

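View pics/lt.png

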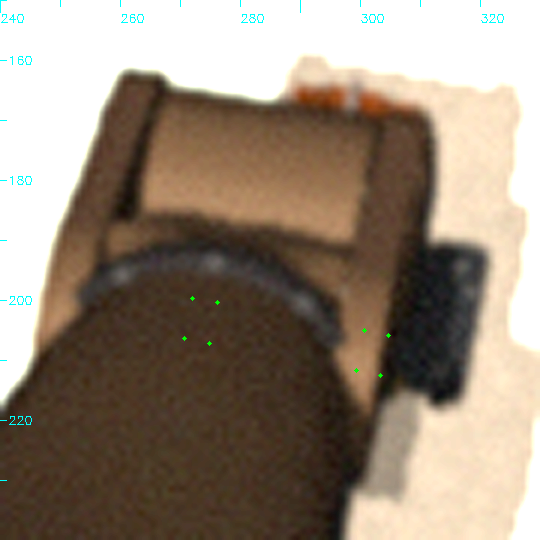

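```bash
python3 - <<'E'
from h import *
s=cam("scene")
print(bp(s,350.1,200.2,127),bp(s,349.3,200.8,127))
# mark in scene w/ same correction
print(bp(s,286.5+.3,170.8-1.1,135),bp(s,286,170.3,135))
E
```

```text
[483.63063793 -14.6011352  127.        ] [487.23678623 -13.7194385  127.        ]
[ 525.4688059  -253.23729048  135.        ] [ 529.41245668 -251.67359083  135.        ]
```

```bash
python3 -m pendant '[{"x":0,"y":0,"z":0.08,"rx":0,"ry":0,"rz":0,"jaw":0.75},{"x":0,"y":0,"z":0.16,"rx":0,"ry":0,"rz":0,"jaw":0.75},{"x":0,"y":0,"z":0.24,"rx":0,"ry":0,"rz":0,"jaw":0.75},{"x":0,"y":0,"z":0.3,"rx":0,"ry":0,"rz":0,"jaw":0.75},{"x":0,"y":0,"z":0.305,"rx":0,"ry":0,"rz":0,"jaw":0.65},{"x":0,"y":0,"z":0.305,"rx":0,"ry":0,"rz":0,"jaw":0.6}]'
python3 clampview.py pics/m
```

```text
t: 10.55
eef_pos: [484.5, -17.7, 285.5]
tcp_rot: [3.141, 0.0, 2.95]
ft_force: [0.5, -0.7, -0.2]
opening: 0.618
shift [ 0.    -0.001  0.003] turn [ 0.  0. -0.] t 10.55 pos [484.5 -17.7 285.5] [3.1415e+00 1.0000e-04 2.9500e+00] q [-0.17  0.47  2.02  0.    0.65 -1.55] F [ 0.5 -0.7 -0.2] M [ 0.04 -0.02 -0.05] op 0.618
```

View pics/ms.png

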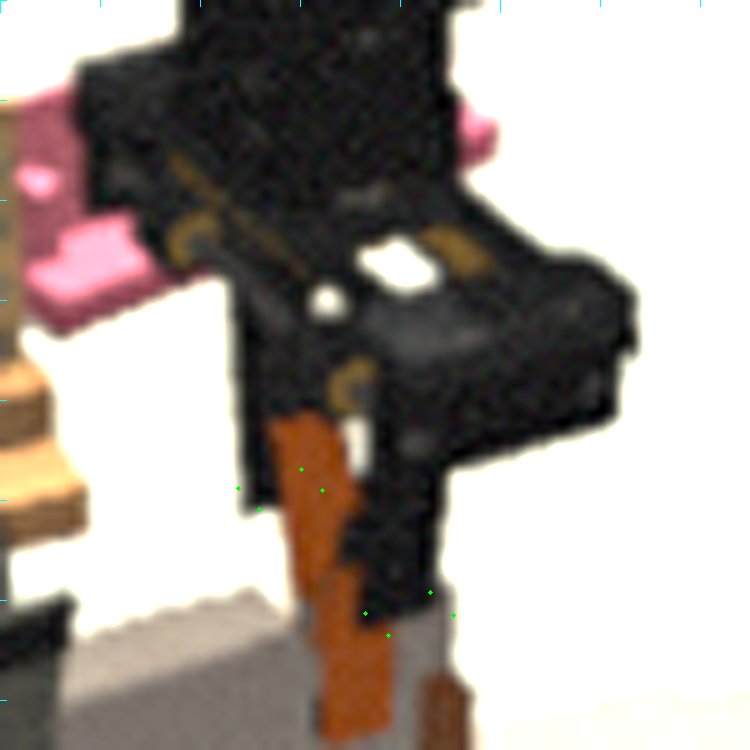

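```bash
python3 -m pendant '[{"x":0,"y":0,"z":0,"rx":0,"ry":0,"rz":0,"jaw":0.52},{"x":0,"y":0,"z":0,"rx":0,"ry":0,"rz":0,"jaw":0.46},{"x":0,"y":0,"z":0,"rx":0,"ry":0,"rz":0,"jaw":0.42},{"x":0,"y":0,"z":0,"rx":0,"ry":0,"rz":0,"jaw":0.40},{"x":0,"y":0,"z":0,"rx":0,"ry":0,"rz":0,"jaw":0.40}]'
python3 clampview.py pics/n
```

```text
t: 11.28
eef_pos: [484.8, -17.7, 286.6]
tcp_rot: [3.141, 0.003, 2.95]
ft_force: [-0.6, 1.5, 12.8]
opening: 0.403
shift [ 0.002 -0.001  0.011] turn [0.    0.004 0.   ] t 11.28 pos [484.8 -17.7 286.6] [3.1414e+00 3.0000e-03 2.9500e+00] q [-0.17  0.47  2.02  0.    0.65 -1.55] F [-0.6  1.5 12.8] M [0.01 0.07 0.  ] op 0.403
```

View pics/ns.png

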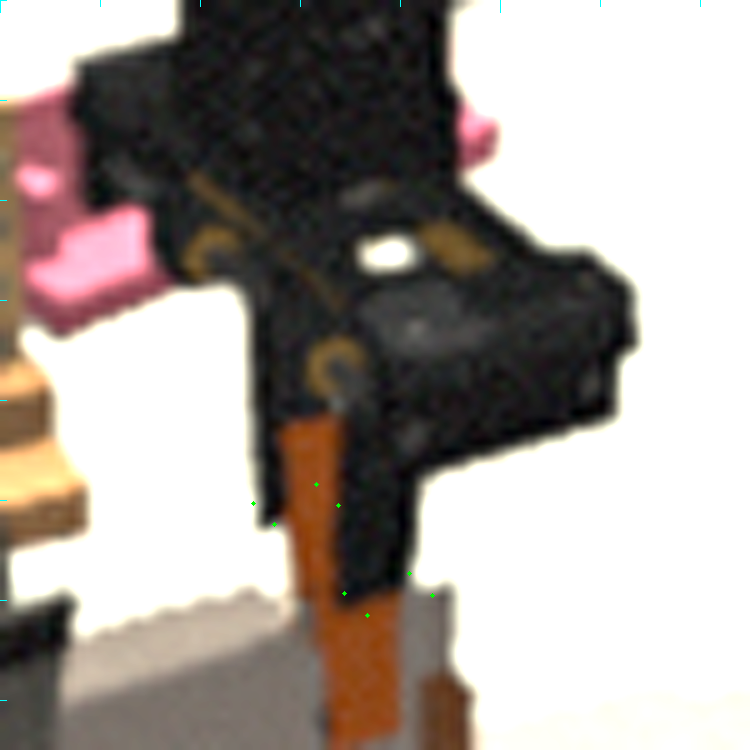

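```bash
python3 -m pendant '[{"x":0,"y":0,"z":0,"rx":0,"ry":0,"rz":0,"jaw":0.34},{"x":0,"y":0,"z":0,"rx":0,"ry":0,"rz":0,"jaw":0.28},{"x":0,"y":0,"z":0,"rx":0,"ry":0,"rz":0,"jaw":0.2},{"x":0,"y":0,"z":0,"rx":0,"ry":0,"rz":0,"jaw":0.1},{"x":0,"y":0,"z":0,"rx":0,"ry":0,"rz":0,"jaw":0},{"x":0,"y":0,"z":0,"rx":0,"ry":0,"rz":0,"jaw":0}]'
python3 clampview.py pics/o
```

```text
t: 12.12
eef_pos: [484.9, -17.9, 286.9]
tcp_rot: [-3.141, 0.004, 2.95]
ft_force: [-0.8, -1.3, 16.0]
opening: 0.206
shift [0.003 0.    0.013] turn [-0.     0.005  0.   ] t 12.12 pos [484.9 -17.9 286.9] [-3.1414  0.0037  2.9502] q [-0.17  0.47  2.02 -0.    0.65 -1.55] F [-0.8 -1.3 16. ] M [-0.46  0.19 -0.02] op 0.206
```

View pics/os.png

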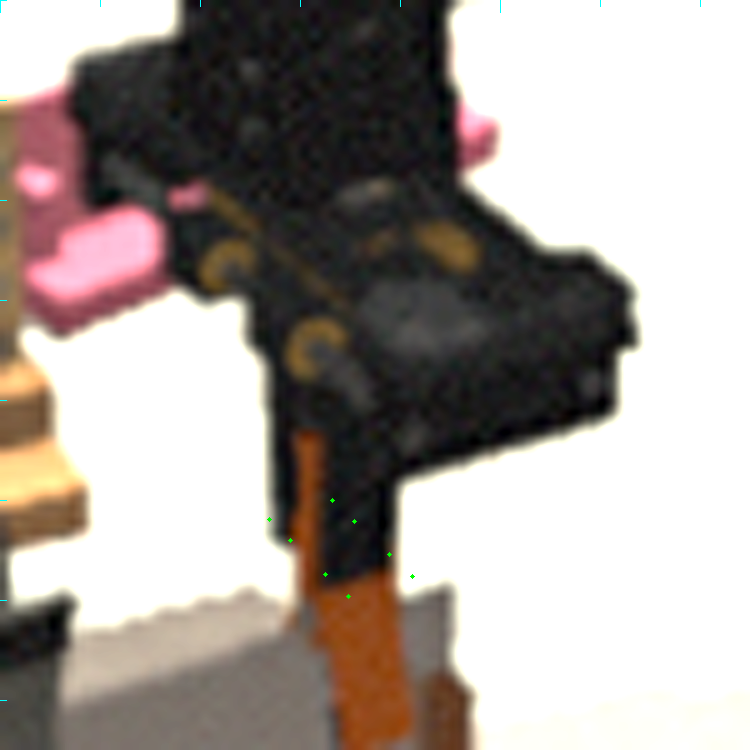

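```bash
python3 -m pendant '[{"x":0,"y":0,"z":-0.03,"rx":0,"ry":0,"rz":0,"jaw":0},{"x":0,"y":0,"z":-0.1,"rx":0,"ry":0,"rz":0,"jaw":0},{"x":0,"y":0,"z":-0.25,"rx":0,"ry":0,"rz":0,"jaw":0},{"x":0,"y":0,"z":-0.45,"rx":0,"ry":0,"rz":0,"jaw":0},{"x":0,"y":0,"z":-0.65,"rx":0,"ry":0,"rz":0,"jaw":0},{"x":0,"y":0,"z":-0.83,"rx":0,"ry":0,"rz":0,"jaw":0},{"x":0,"y":0,"z":-0.9,"rx":0,"ry":0,"rz":0,"jaw":0},{"x":0,"y":0,"z":-0.9,"rx":0,"ry":0,"rz":0,"jaw":0}]'
python3 - <<'E'
from h import *
goto([522.5,-252,420],2.87)
s=cam("scene");crop(s,"pics/p.png",310,110,100,150,5)
E
```

```text
t: 13.22
eef_pos: [484.3, -17.6, 420.6]
tcp_rot: [3.141, 0.001, 2.95]
ft_force: [0.1, 0.1, -1.2]
opening: 0.203
shift [-0.548 -1.485  0.005] turn [0.    0.001 0.102] t 13.22 pos [484.3 -17.6 420.6] [3.1415e+00 7.0000e-04 2.9500e+00] q [-0.17  0.27  1.87  0.    1.   -1.55] F [ 0.1  0.1 -1.2] M [-0.02 -0.01  0.01] op 0.203
```

View pics/p.png

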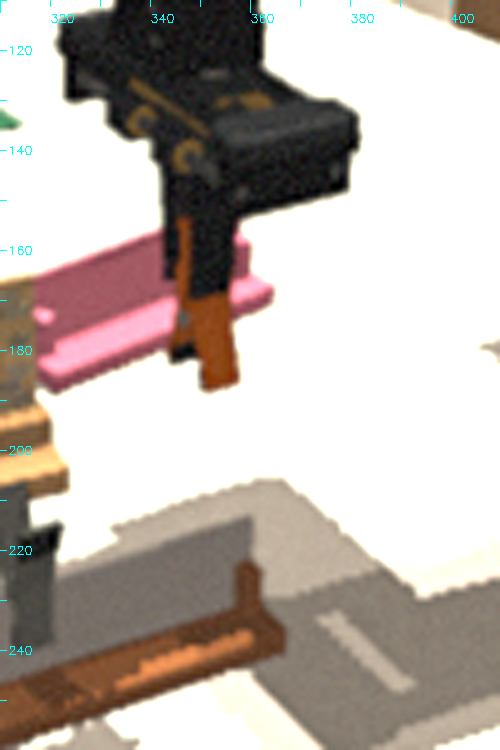

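```bash
python3 -m pendant '[{"x":-0.06,"y":-0.15,"z":0,"rx":0,"ry":0,"rz":0.02,"jaw":0},{"x":-0.15,"y":-0.4,"z":0,"rx":0,"ry":0,"rz":0.05,"jaw":0},{"x":-0.25,"y":-0.65,"z":0,"rx":0,"ry":0,"rz":0.08,"jaw":0},{"x":-0.33,"y":-0.88,"z":0,"rx":0,"ry":0,"rz":0.1,"jaw":0},{"x":-0.37,"y":-1,"z":0,"rx":0,"ry":0,"rz":0.1,"jaw":0},{"x":-0.37,"y":-1,"z":0,"rx":0,"ry":0,"rz":0.1,"jaw":0}]'
python3 - <<'E'
from h import *
goto([522.5,-252,420],2.87)
E
```

```text
t: 14.02
eef_pos: [510.4, -176.1, 419.5]
tcp_rot: [3.141, -0.002, 2.87]
ft_force: [-0.1, 1.0, -0.5]
opening: 0.206
shift [-0.214 -0.466 -0.004] turn [ 0.001 -0.002  0.   ] t 14.03 pos [ 510.4 -176.1  419.5] [ 3.1411e+00 -1.5000e-03  2.8704e+00] q [-0.45  0.35  1.75  0.    1.04 -1.75] F [-0.1  1.  -0.5] M [-0.02  0.01  0.03] op 0.206
```

```bash
python3 -m pendant '[{"x":-0.07,"y":-0.15,"z":0,"rx":0,"ry":0,"rz":0,"jaw":0},{"x":-0.15,"y":-0.33,"z":0,"rx":0,"ry":0,"rz":0,"jaw":0},{"x":-0.2,"y":-0.44,"z":0,"rx":0,"ry":0,"rz":0,"jaw":0},{"x":-0.214,"y":-0.466,"z":0,"rx":0,"ry":0,"rz":0,"jaw":0},{"x":-0.214,"y":-0.466,"z":0,"rx":0,"ry":0,"rz":0,"jaw":0}]'
cat > wv.py <<'E'
from h import *
import sys
goto([522.5,-252,420],2.87)
s=cam("scene");t=cam("top")
st=env.state();R=Ro.from_euler('xyz',st['tcp_rot']).as_matrix();p=st['eef_pos']
h=95*st['opening']/2
P=[p+R@np.array([x,y,190]) for x in(-10,10) for y in(-h,h)]+[p+R@np.array([x,y,206.9+37]) for x in(-12,12) for y in(-22,22)]
m=np.array([522.5,-252,135]);P+=[m,m+[90*np.cos(.27),-90*np.sin(.27),0],m-[90*np.cos(.27),-90*np.sin(.27),0]]
crop(s,sys.argv[1]+"s.png",250,110,80,80,10,pts=pj(s,P),gain=1.3);crop(t,sys.argv[1]+"t.png",320,120,110,125,5,pts=pj(t,P),gain=3)
E
python3 wv.py pics/q
```

```text
t: 14.65
eef_pos: [522.6, -251.2, 420.3]
tcp_rot: [3.141, -0.0, 2.871]
ft_force: [0.7, 0.1, -0.8]
opening: 0.203
shift [-0.001 -0.005  0.002] turn [ 0.    -0.     0.002] t 14.65 pos [ 522.6 -251.2  420.3] [ 3.1412e+00 -4.0000e-04  2.8714e+00] q [-0.56  0.41  1.65  0.    1.08 -1.86] F [ 0.7  0.1 -0.8] M [ 0.04  0.02 -0.06] op 0.203
```

View pics/qs.png

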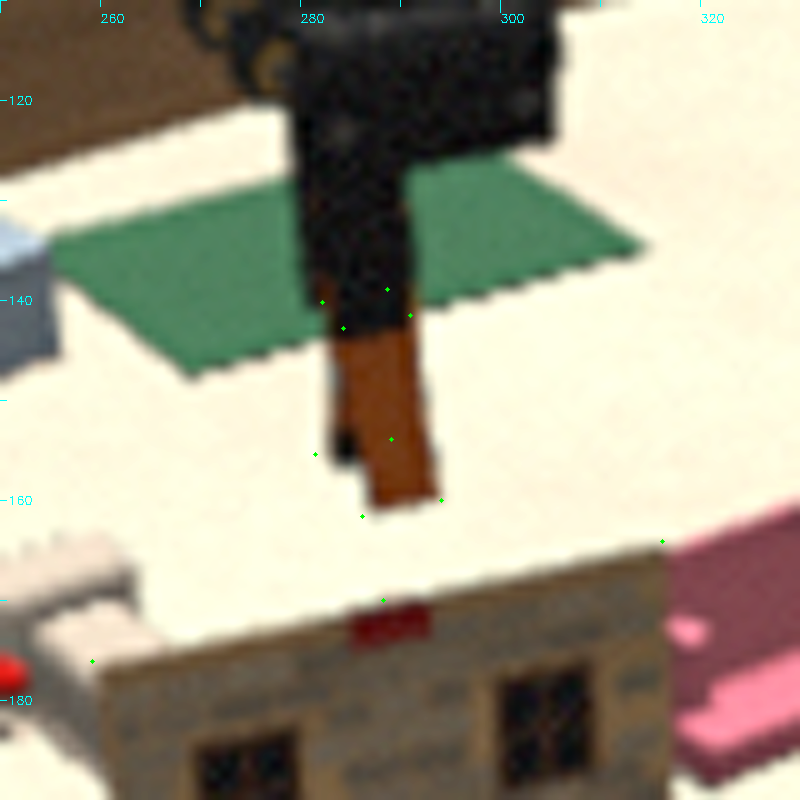

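View pics/qt.png

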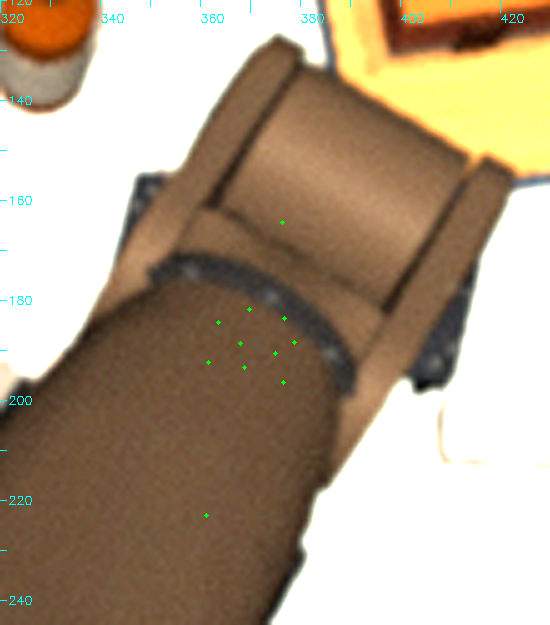

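```bash
python3 -m pendant '[{"x":0,"y":0.013,"z":0.08,"rx":0,"ry":0,"rz":0,"jaw":0},{"x":0,"y":0.013,"z":0.16,"rx":0,"ry":0,"rz":0,"jaw":0},{"x":0,"y":0.013,"z":0.2,"rx":0,"ry":0,"rz":0,"jaw":0},{"x":0,"y":0.013,"z":0.21,"rx":0,"ry":0,"rz":0,"jaw":0},{"x":0,"y":0.013,"z":0.21,"rx":0,"ry":0,"rz":0,"jaw":0}]'
sed -i 's/250,110,80,80,10/265,135,50,50,15/' wv.py
python3 wv.py pics/r
```

```text
t: 15.38
eef_pos: [523.2, -249.6, 389.0]
tcp_rot: [3.142, 0.0, 2.871]
ft_force: [-0.6, 0.2, -1.2]
opening: 0.202
shift [ 0.    -0.017 -0.207] turn [0.    0.    0.002] t 15.38 pos [ 523.2 -249.6  389. ] [3.1415 0.     2.8714] q [-0.56  0.44  1.69  0.    1.01 -1.86] F [-0.6  0.2 -1.2] M [-0.04 -0.05  0.05] op 0.202
```

View pics/rs.png

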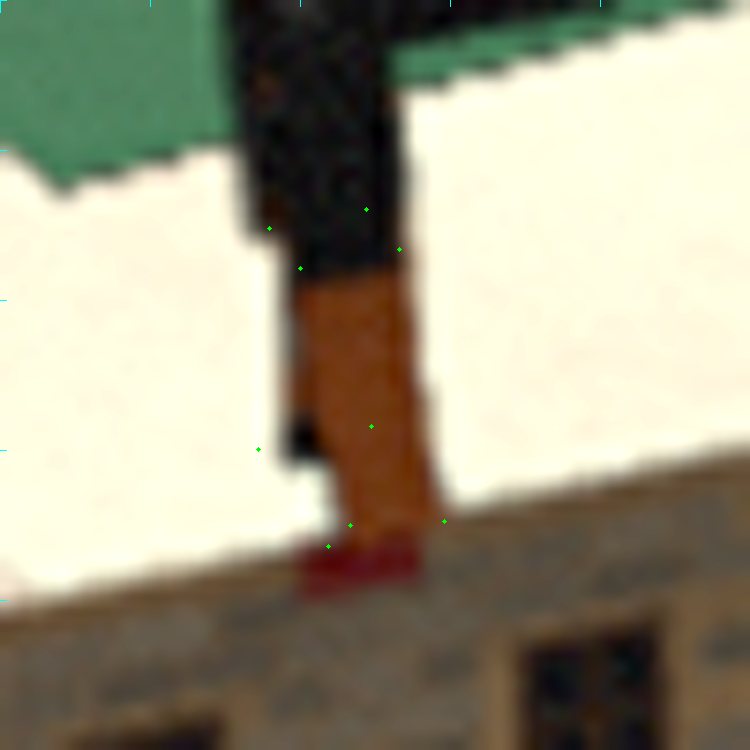

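```bash
python3 - <<'E'
from h import *
s=cam("scene")
p=np.array([523.2,-249.6,145.]);c,sn=np.cos(-.27),np.sin(-.27)
a=pj(s,[p,p-[0,0,10],p+10*np.array([c,sn,0]),p+10*np.array([-sn,c,0])]);print((a-a[0])*15/10)
im=s['img'].astype(int)
# far/top boundary of wall: for columns left of mark and right, print subpixel edge
for u in (266,270,274,278,296,300,304,308,312):
    col=im[150:195,u].sum(1); g=np.abs(np.diff(col)); k=g.argmax(); w=g[max(k-2,0):k+3]; print(u, 150+max(k-2,0)+.5+(w*np.arange(len(w))).sum()/w.sum(), end='; ')
E
```

```text
[[ 0.          0.        ]
 [ 0.29969595  4.44618549]
 [-4.79240153  0.99722822]
 [ 1.64466135  2.18670357]]
266 174.48492462311557; 270 173.79776674937966; 274 173.14593301435406; 278 172.3341121495327; 296 168.12971698113208; 300 167.39858490566039; 304 166.44146341463414; 308 165.48263027295286; 312 164.61675126903555;
```

```bash
python3 -m pendant '[{"x":0,"y":0.013,"z":0,"rx":0,"ry":0,"rz":0,"jaw":0},{"x":0,"y":0.013,"z":0.03,"rx":0,"ry":0,"rz":0,"jaw":0},{"x":0,"y":0.013,"z":0.06,"rx":0,"ry":0,"rz":0,"jaw":0},{"x":0,"y":0.013,"z":0.09,"rx":0,"ry":0,"rz":0,"jaw":0},{"x":0,"y":0.013,"z":0.11,"rx":0,"ry":0,"rz":0,"jaw":0},{"x":0,"y":0.013,"z":0.11,"rx":0,"ry":0,"rz":0,"jaw":0}]'
python3 wv.py pics/u
```

```text
t: 16.27
eef_pos: [523.7, -247.7, 372.2]
tcp_rot: [3.141, -0.0, 2.871]
ft_force: [-0.0, 0.6, -1.0]
opening: 0.204
shift [ 0.    -0.03  -0.319] turn [ 0.    -0.001  0.002] t 16.27 pos [ 523.7 -247.7  372.2] [ 3.1414e+00 -5.0000e-04  2.8714e+00] q [-0.56  0.46  1.71  0.    0.97 -1.86] F [-0.   0.6 -1. ] M [0.   0.01 0.01] op 0.204
```

View pics/us.png

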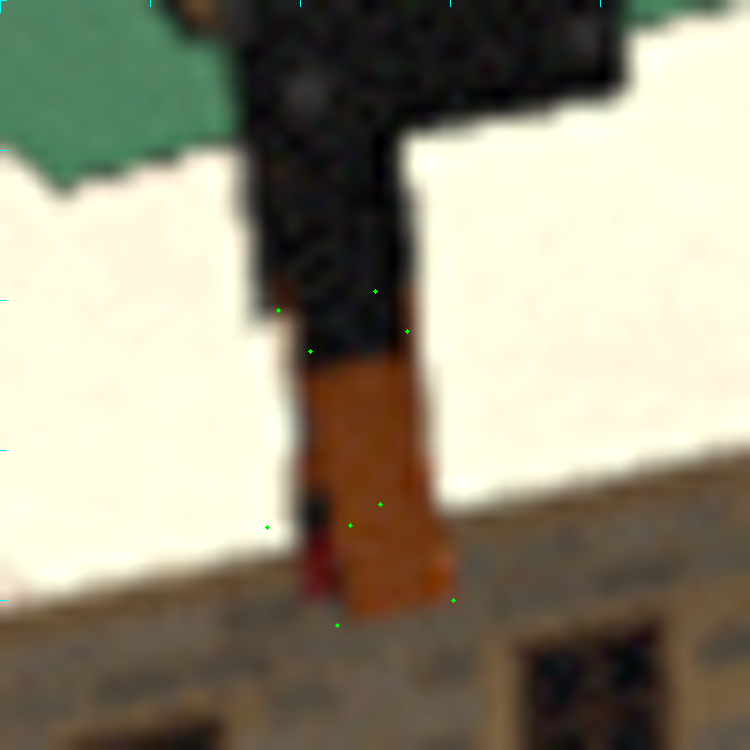

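View pics/ut.png

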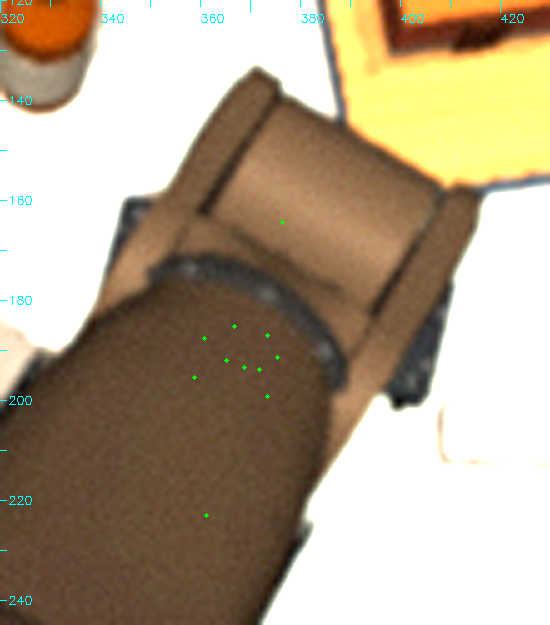

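```bash
python3 - <<'E'
from h import *
a=cv2.imread("pics/os.png")[560:750,250:480];a=cv2.resize(a,None,fx=3,fy=3,interpolation=cv2.INTER_CUBIC);cv2.imwrite("pics/v1.png",a)
s=cam("scene");crop(s,"pics/v2.png",278,155,24,24,25,gain=2)
for p,yaw in((np.array([484.6,-17.8,80.]),-.19),(np.array([523.7,-247.7,165.3]),-.27)):
    c,sn=np.cos(yaw),np.sin(yaw)
    a=pj(s,[p,p-[0,0,10],p+10*np.array([c,sn,0]),p+10*np.array([-sn,c,0])]);print(a[0],(a[1:]-a[0])/10)
E
```

```text
[348.76877844 214.31118724] [[-0.00560503  0.30022703]
 [-0.3173505   0.09927031]
 [ 0.18516672  0.18206808]]
[287.72884948 161.13364897] [[ 0.02025073  0.30170141]
 [-0.32264456  0.06572658]
 [ 0.11059917  0.14363288]]
```

View pics/v1.png

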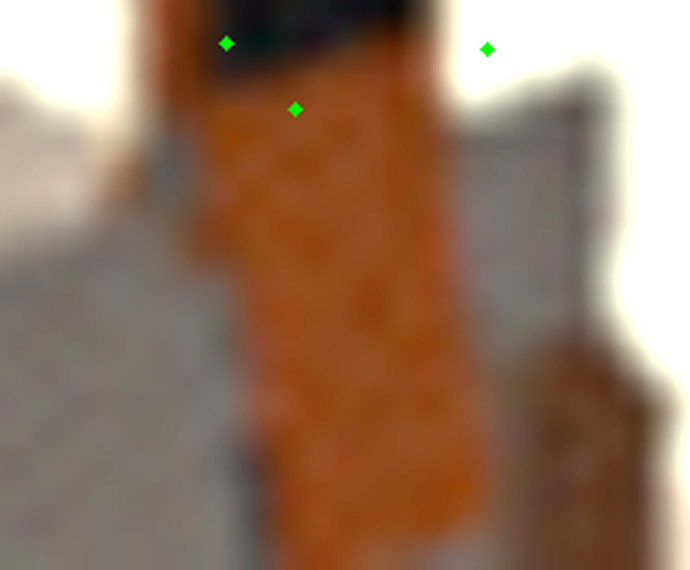

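View pics/v2.png

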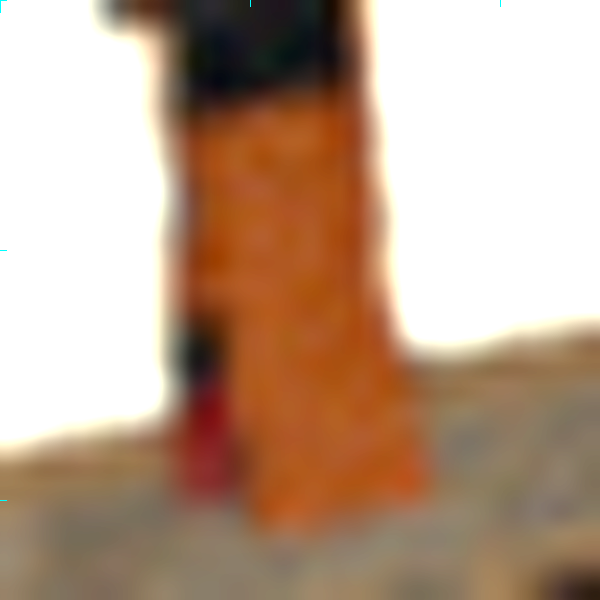

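```bash
python3 -m pendant '[{"x":0,"y":-0.01,"z":0,"rx":0,"ry":0,"rz":0,"jaw":0},{"x":0,"y":-0.02,"z":0,"rx":0,"ry":0,"rz":0,"jaw":0},{"x":0,"y":-0.028,"z":0,"rx":0,"ry":0,"rz":0,"jaw":0},{"x":0,"y":-0.028,"z":0,"rx":0,"ry":0,"rz":0,"jaw":0}]'
python3 - <<'E'
from h import *
goto([522.5,-252,353],2.87)
s=cam("scene");crop(s,"pics/w.png",278,150,24,30,24,gain=2)
E
```

```text
t: 16.92
eef_pos: [522.5, -251.8, 372.5]
tcp_rot: [3.142, 0.0, 2.871]
ft_force: [0.9, 0.2, -1.0]
opening: 0.203
shift [-0.    -0.001  0.13 ] turn [0.    0.    0.002] t 16.93 pos [ 522.5 -251.8  372.5] [3.1415 0.     2.8713] q [-0.56  0.46  1.71  0.    0.97 -1.86] F [ 0.9  0.2 -1. ] M [-0.02  0.01 -0.01] op 0.203
```

View pics/w.png

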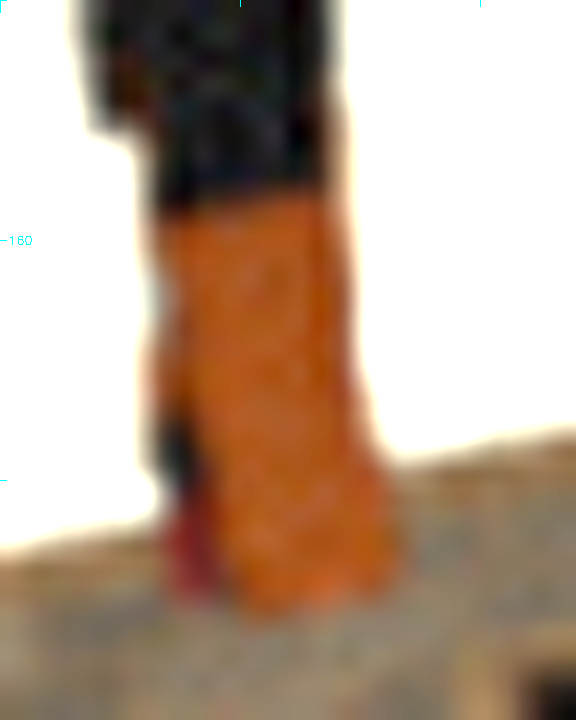

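```bash
python3 -m pendant '[{"x":0,"y":-0.004,"z":0.02,"rx":0,"ry":0,"rz":0,"jaw":0},{"x":0,"y":-0.004,"z":0.04,"rx":0,"ry":0,"rz":0,"jaw":0},{"x":0,"y":-0.004,"z":0.05,"rx":0,"ry":0,"rz":0,"jaw":0},{"x":0,"y":-0.004,"z":0.05,"rx":0,"ry":0,"rz":0,"jaw":0}]'
python3 - <<'E'
from h import *
goto([522.5,-252,356.5],2.87)
s=cam("scene");crop(s,"pics/x.png",255,145,70,60,11,gain=1.5)
im=s['img'].astype(int)
for u in (266,270,274,278,300,304,308,312):
    col=im[150:195,u].sum(1); g=np.abs(np.diff(col)); k=g.argmax(); w=g[max(k-2,0):k+3]; print(u, round(150+max(k-2,0)+.5+(w*np.arange(len(w))).sum()/w.sum(),2), end='; ')
E
```

```text
t: 17.48
eef_pos: [522.4, -252.3, 364.8]
tcp_rot: [3.141, -0.0, 2.871]
ft_force: [0.4, 0.1, -0.8]
opening: 0.204
shift [-0.     0.002  0.055] turn [ 0.    -0.     0.002] t 17.48 pos [ 522.4 -252.3  364.8] [ 3.1414e+00 -2.0000e-04  2.8715e+00] q [-0.56  0.47  1.72  0.    0.95 -1.86] F [ 0.4  0.1 -0.8] M [-0.03 -0.02 -0.02] op 0.204
266 174.42; 270 173.74; 274 173.15; 278 172.32; 300 167.34; 304 166.48; 308 165.41; 312 164.61;
```

View pics/x.png

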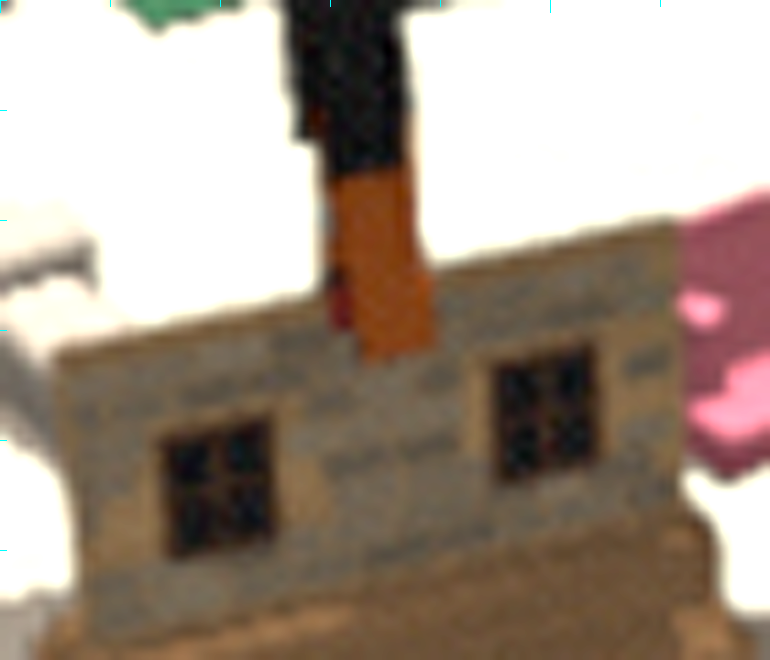

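```bash
python3 -m pendant '[{"x":0,"y":0,"z":0.015,"rx":0,"ry":0,"rz":0,"jaw":0},{"x":0,"y":0,"z":0.03,"rx":0,"ry":0,"rz":0,"jaw":0},{"x":0,"y":0,"z":0.03,"rx":0,"ry":0,"rz":0,"jaw":0}]'
python3 -m pendant '[{"x":0,"y":0,"z":0.01,"rx":0,"ry":0,"rz":0,"jaw":0},{"x":0,"y":0,"z":0.022,"rx":0,"ry":0,"rz":0,"jaw":0},{"x":0,"y":0,"z":0.022,"rx":0,"ry":0,"rz":0,"jaw":0}]'
python3 - <<'E'
from h import *
goto([522.5,-252,356.5],2.87)
s=cam("scene");t=cam("top");crop(s,"pics/y.png",274,145,34,34,20,gain=1.8)
cv2.imwrite("pics/yt.png",t["img"][:,:,::-1])
im=s['img'].astype(int)
for u in (266,270,274,278,300,304,308,312):
    col=im[150:195,u].sum(1); g=np.abs(np.diff(col)); k=g.argmax(); w=g[max(k-2,0):k+3]; print(u, round(150+max(k-2,0)+.5+(w*np.arange(len(w))).sum()/w.sum(),2), end='; ')
E
```

```text
t: 17.9
eef_pos: [522.4, -252.3, 360.2]
tcp_rot: [3.141, -0.0, 2.871]
ft_force: [0.2, -0.4, 0.0]
opening: 0.205
t: 18.27
eef_pos: [522.4, -252.3, 357.0]
tcp_rot: [3.141, -0.0, 2.872]
ft_force: [-0.3, 0.3, -0.7]
opening: 0.203
shift [-0.     0.002  0.003] turn [ 0.    -0.     0.002] t 18.27 pos [ 522.4 -252.3  357. ] [ 3.1414e+00 -2.0000e-04  2.8715e+00] q [-0.56  0.48  1.73  0.    0.94 -1.86] F [-0.3  0.3 -0.7] M [-0.03 -0.04 -0.01] op 0.203
266 174.45; 270 173.7; 274 173.09; 278 172.33; 300 167.36; 304 166.44; 308 165.5; 312 164.61;
```

View pics/y.png

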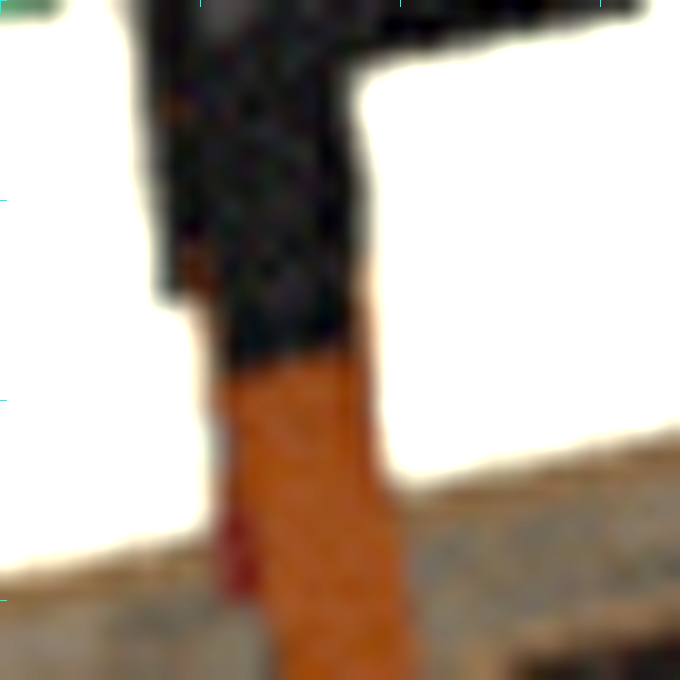

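View pics/yt.png

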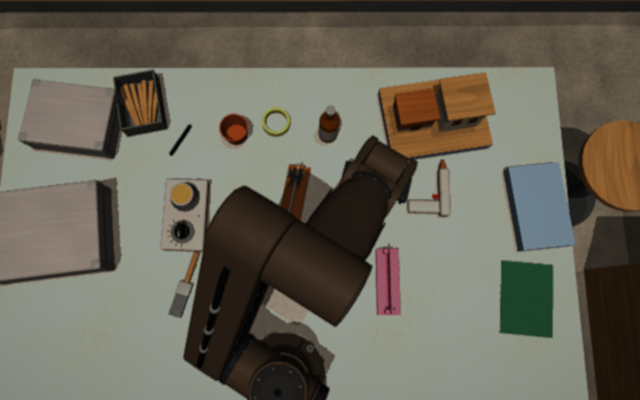

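```bash
python3 - <<'E'
from h import *
print(env.job_done()); goto([522.5,-252,356.5],2.87)
E
```

```text
the job is handed in; nothing more can be done
None
the job is handed in; nothing more can be done
```

The dial is off and the orange clamp is held squeezed open, upright over the wall's top edge at the red mark. I handed the job in at about 18 s of the 54 s allowed.

**What I did**
- **Dial:** I turned it anticlockwise to the stop. The moment about the vertical axis rose to about 0.95 N m, and the bar now points toward the robot.
- **Clamp:** I squeezed it fully at the rack. The opening reads 19.3–19.6 mm, which matches its 20 mm stop. Then I lifted it off and lowered it so the wall edge sits about 22 mm between the jaws, with the pivot pin about 10 mm above the edge.

**Last checks**
- The wrist force stayed within about 1 N all the way down.
- The wall's top edge did not shift in the image (under 0.1 px).
- The clamp is within about 1 mm of the middle of the mark along the wall.
- In the last top view the other items I could see appear where they were. The arm hides the rack and part of the table.

**What disagreed**
- The two cameras differed by about 8 mm, so I corrected positions using contact at the dial and the strip. At the dial, the first grip was about 5 mm off centre and pushed on it with about 22 N before I re-centred.
- My estimates of how well the jaws are centred across the wall differed by about 4 mm, with roughly 6.5 mm of room each side. The far jaw was hidden behind the wall at the end, so I judge that neither jaw touches from the forces and the still edge, not from seeing both gaps.

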